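Close the dust-extraction flap with the hook pole

TASK

Take the hook pole from its rest, put its hook down through the brass ring eye of the open blue flap on the dust-extraction inlet, and gently swing the flap shut, hard against its two rubber buffers, with the pole alone, never touching the flap or the inlet with the robot itself and never loading the flap with more than 20 N. When it is home, keep a steady pull of about 12 N on the eye for one second to seat it. Then unhook, lay the pole back in both cradles of its rest as it lay before and let go, leaving the flap shut and the jars and the sieve where they stand.

Things in the scene. Friction and masses are not known exactly. Their poses are not given: they have to be found in the camera images.
- hood: Grey dust-extraction inlet, fixed, open above. Origin on the bench under the middle of the flap's hinge line; y points level out of its front (the pulling side), z up. Posts 20 x 20 mm, 250 mm high, at x = -135 and +135 mm beside the flap; on each a black buffer on a bracket, to y = 55 mm, 215 mm up; no bar across the top. Behind, walls 86 to 121 mm high and a duct to y = -310 mm.
- flap_hinge (a point): Middle of the flap's hinge line, 80 mm above the bench, fixed; same axes as the inlet: the hinge line runs along x.
- flap (a joint): Angle (rad) of the blue flap, 236 mm wide, 10 mm thick, free edge 160 mm from the hinge line at its bottom. 0 = upright; grows to 1.1 as it leans back (inlet -y). It is home when hard against two rubber buffers on the posts' front, which are screwed in differently each time: anywhere from 0 to 0.07. Stiff hinge: 4 to 6 N at the eye moves it; it stays where left.
- eye (a point): Centre of the brass ring eye on the flap's front face near its free edge; axes of the flap (z along it, y out of its face). With the flap at angle a it is at inlet x = 0, y = 38 cos a - 150 sin a, z = 80 + 38 sin a + 150 cos a mm. Hole 28 mm, bar 7 mm thick; the hole's axis is upright at a = 0.35 rad and leans with the flap. A stem joins ring and flap.
- pole_grip (a point): Centre of the orange square grip (22 x 22 mm, 100 mm long along the pole) of the hook pole, on the pole's axis, near its balance point. Aluminium tube 14 mm thick, about 160 g. The pole lies along its own y axis: hook at the -y end, black cap ending at +210 mm. z is up; the hook's finger points to -z.
- hook (a point): Mid-height of the hook's straight finger, an 8 mm thick steel pin that points down from the pole's -y end: at (0, -260, -25) mm from pole_grip in the pole's axes. The finger's end is 24 mm below this point and the underside of the pole 18 mm above it.
- rack: Pole rest, fixed: wooden base 90 x 280 mm, long along its y axis; two orange 90 degree V cradles (64 mm wide mouth, top edges 99 mm up) at y = -115 and +115 mm. Origin on the bench under its middle. A pole lying in both has its axis 75 mm up over the rest's y axis; it starts with its grip within 12 mm of the middle and its hook beyond the -y cradle.
- jar_a: Soil sample jar with white lid, 64 mm thick, 115 mm high, loose; origin under its middle. Bystander.
- jar_b: A second such jar. Bystander.
- sieve: Round brass sieve pan, 140 mm wide, 50 mm high, loose; origin under its middle. Bystander.
- pole: The same hook pole as a whole; origin and axes as pole_grip.

How it is judged:
By the outcome, as a careful person would: the job done as asked, in the order asked, and still so for the second after the job is handed in, with the robot touching nothing.
It also fails if it takes over 70 s, if anything falls off the work surface, if the arm or the gripper's body presses on something with over 40 N, if the wrist force passes 120 N, or if a joint passes its speed limit or range.

ROBOT

A 6-joint arm with a two-finger parallel gripper is mounted at the origin on the work surface. World frame = base frame: x ahead of the robot, y to its left, z up, the work surface at z = 0. Lengths are in m, angles in rad, forces in N, time in s.
With the tool pointing down it reaches from about 0.35 to 0.975 m from the base axis. Payload 4.9 kg.
Tool frame: the origin (TCP) lies between the finger pads; the fingertips stand 8 mm ahead of it and the grasp point (between the pads) lies 11 mm behind it; z points along the fingers, y is the direction in which the jaws open and shut (so a half turn about z gives the same grasp; the last joint's range is limited). The gripper opens to 85 mm and grips with 20 to 120 N. Pads are 22 mm wide; open, the fingers measure 114 mm over their backs; the gripper's body (76 mm by 85 mm) begins 54 mm behind the grasp point. The pads swing forward as they close: fully open they stand 13 mm farther back than shut.
Start: joints at [-0.119, 0.053, 1.613, -0, 1.476, -0.119], TCP at [0.625, 0, 0.239] pointing down, gripper open.
Joint ranges: [-3.01, 3.01], [-1.01, 2.22], [0.06, 2.58], [-1.02, 4.17], [0.09, 2.62], [-3.14, 3.14]. Speed limits (rad/s): [2.57, 2.57, 3.14, 3.14, 3.14, 3.14].

INTERFACE

Orientations are given as a rotation vector (axis times angle).
In Python, from station import ctrl gives the robot as it stands. The module is installed in compiled form; this text tells all that it offers.
- The arm moves only by the shell command python3 -m creep 'ROWS' [FORCE]. ROWS is JSON, a list of rows, each an object with "hand": the opening, from 0 (shut) to 1 (fully open); "translation": the shift along the tool's x, y, z in cm, a list of three; "delta_rot": the turn, a rotation vector about the tool's x, y, z in degrees, a list of three. A call has 1 to 8 rows; each row shifts and turns the commanded pose from where the row before left it, along the tool's axes as they then stand; what a row does not reach is not made up. A row lasts 1/8 s, in which the tool goes at most 62.5 mm and 10.7 degrees, less where a joint would pass 70% of its speed; a pose out of reach is approached as far as the arm can. A call with a gripper value outside its range is refused whole. The fingers move at their own pace and stop on an object; FORCE is the grip in N (left out, the last holds). Time passes only in rows, so rows that do not move let the fingers close. It gives the time, the measured TCP pose, the force and the opening at its end, in the units of the state.
- ctrl.get_obs(): the state, without advancing time (a new reading comes with each control period).
- ctrl.get_image(name): name is "scene" or "side" or "wrist"; returns (picture, depth): 480x640x3 uint8, red, green, blue; 480x640 float32, m along the optical axis (not along the pixel's ray), 0 where there is no reading.
- ctrl.calibration(name): a dict with "fx", "fy", "cx", "cy" (pixels), "dist" ([k1, k2, p1, p2, k3] as OpenCV has them; the pictures are not rectified), "T" (4x4, takes a point from camera to world coordinates). Camera axes: x right, y up, looking along -z (the intrinsics and any distortion apply to the point x, -y, -z); pixel columns grow to the right and rows downward; lengths in m; the calibration is good to about 2 mm. A picture is of the moment at which its call begins: read the wrist's pose just before it. calibration takes no time and is no camera call; for the wrist camera it gives the pose at the moment of the call.
- ctrl.finish_job(): hands the job in, once; it reports no verdict.
The state is a dict: "t": time; "q": joint angles; "dq": joint speeds; "effort": joint torques, N m; "tool_pos": TCP position; "tool_rot": TCP orientation; "contact_force": force on the tool from outside, world axes, zero at the start; "wrist_torque": the same for the moment, N m; "opening": finger opening in m.
Only numpy, scipy, OpenCV 4.12 (cv2) and the standard library are available. Lean on these libraries where they do the work, as an engineer would, in place of code of your own. Each camera call takes 0.05 s, during which the arm holds its last target.

## Working session

There is one attempt and no reset: what is moved stays moved. The work goes in short steps, Python scripts to look and compute and a shell command to move; the robot and the scene stay as the last step left them, time stands still between calls to the robot, and variables do not carry over. Pictures are saved under pics/ and viewed, and the job is handed in when it is done.

```bash
mkdir -p pics; ls
cat > h.py <<'E'
import numpy as np, cv2, sys
from station import ctrl
def snap(n,f):
    c=ctrl.calibration(n); im,d=ctrl.get_image(n)
    cv2.imwrite(f'pics/{f}.png',cv2.cvtColor(im,cv2.COLOR_RGB2BGR)); np.savez(f'pics/{f}.npz',im=im,d=d,T=np.array(c['T']),K=np.array([c['fx'],c['fy'],c['cx'],c['cy']]),dist=np.array(c['dist']))
    return im,d
def load(f):
    return dict(np.load(f'pics/{f}.npz'))
def rays(s,uv):
    fx,fy,cx,cy=s['K'];K=np.array([[fx,0,cx],[0,fy,cy],[0,0,1]])
    p=cv2.undistortPoints(np.array(uv,float).reshape(-1,1,2),K,s['dist']).reshape(-1,2)
    d=np.c_[p[:,0],-p[:,1],-np.ones(len(p))]
    return s['T'][:3,3], d@s['T'][:3,:3].T
def onz(s,uv,z):
    o,d=rays(s,uv); t=(z-o[2])/d[:,2]; return o+d*t[:,None]
def pts(s,uv):
    uv=np.array(uv).reshape(-1,2).astype(int); o,d=rays(s,uv); return o+d*s['d'][uv[:,1],uv[:,0]][:,None]
def tri(s1,u1,s2,u2):
    o1,d1=rays(s1,[u1]);o2,d2=rays(s2,[u2]);d1=d1[0];d2=d2[0]
    A=np.c_[d1,-d2];t=np.linalg.lstsq(A,o2-o1,rcond=None)[0]
    a=o1+d1*t[0];b=o2+d2*t[1];return (a+b)/2,np.linalg.norm(a-b)
def proj(s,P):
    P=np.array(P,float).reshape(-1,3);R=s['T'][:3,:3];c=(P-s['T'][:3,3])@R
    fx,fy,cx,cy=s['K'];K=np.array([[fx,0,cx],[0,fy,cy],[0,0,1]])
    return cv2.projectPoints(np.c_[c[:,0],-c[:,1],-c[:,2]],np.zeros(3),np.zeros(3),K,s['dist'])[0].reshape(-1,2)
def st():
    o=ctrl.get_obs()
    for k in ('t','q','tool_pos','tool_rot','contact_force','wrist_torque','opening'): print(k,np.round(o[k],4))
E
python3 - <<'E'
from h import *
for n in('scene','side','wrist'): snap(n,n+'0')
st()
for n in('scene0','side0','wrist0'): s=load(n);print(n,np.round(s['T'],3).tolist(),s['K'],s['dist'])
E
```

```text
pics
t 0.15
q [-0.119   0.0533  1.614   0.      1.476  -0.119 ]
tool_pos [0.6245 0.     0.2383]
tool_rot [-2.2206e+00 -2.2205e+00  1.5000e-03]
contact_force [ 0.0419 -0.7674 -0.392 ]
wrist_torque [0.0481 0.0787 0.0067]
opening 0.0855
scene0 [[-0.951, -0.223, 0.212, 0.755], [0.308, -0.661, 0.684, 0.672], [-0.013, 0.716, 0.698, 0.775], [0.0, 0.0, 0.0, 1.0]] [471.29475027 471.29475027 321.05747099 236.52534343] [-0.10470149  0.          0.          0.          0.        ]
side0 [[0.999, 0.026, -0.038, 0.544], [-0.044, 0.768, -0.639, -0.546], [0.013, 0.64, 0.768, 0.878], [0.0, 0.0, 0.0, 1.0]] [506.2989409  506.2989409  324.96396748 239.38620793] [0.01473626 0.         0.         0.         0.        ]
wrist0 [[1.0, -0.0, 0.001, 0.626], [0.0, 0.962, 0.273, 0.069], [-0.001, -0.273, 0.962, 0.374], [0.0, 0.0, 0.0, 1.0]] [394.11413344 394.11413344 323.74961413 242.46528519] [-0.05433216  0.          0.          0.          0.        ]
```

View pics/scene0.png

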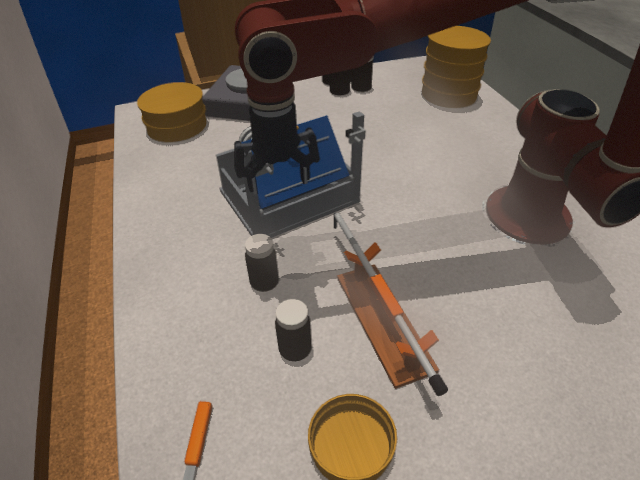

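View pics/side0.png

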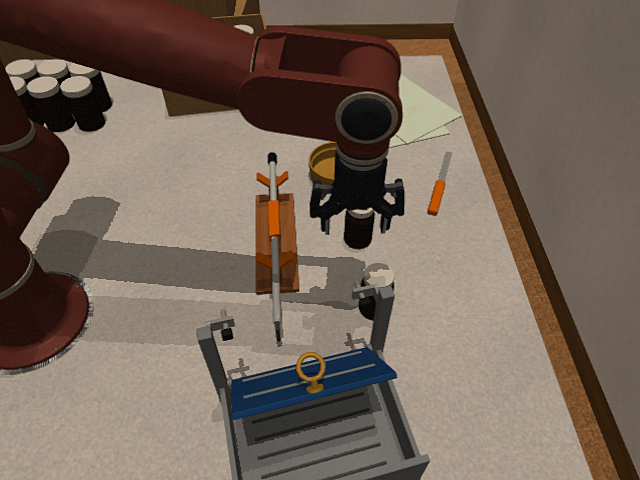

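View pics/wrist0.png

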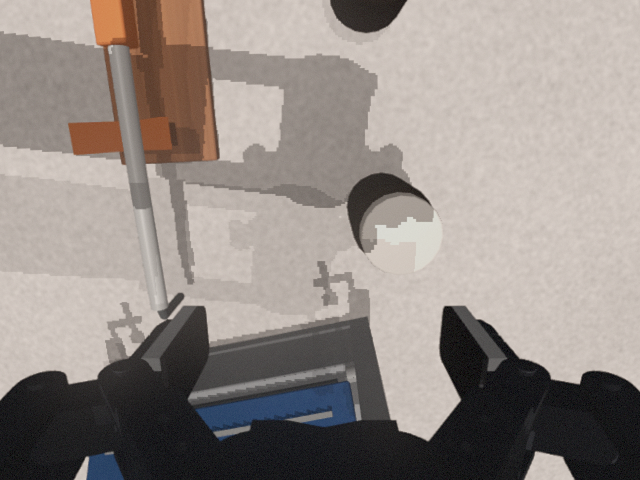

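The scene view shows the pole on its rest: cap at (438,385), grip at (387,296), hook at (337,215). The blue flap sits behind it at (295,165), the jars at (262,262) and (293,330), and the sieve at (352,438). In the side view the eye ring is at (311,367), the posts' tops at (207,325) and (383,290), the pole's hook at (279,338) and its grip at (273,218).

Run:
```python
from h import *
sd=load('side0');sc=load('scene0')
for n,s,l in(('side',sd,[(272,157),(273,205),(274,230),(276,265),(277,300),(279,335),(311,353),(311,381),(298,367),(325,367),(240,390),(385,370),(237,408),(205,330),(385,290),(227,333),(358,292),(376,272),(360,212),(262,275),(290,275),(260,178),(285,178)]),('scene',sc,[(438,385),(375,275),(397,315),(340,218),(359,118),(334,122),(346,178),(352,133)])):
    for u,p in zip(l,pts(s,l)): print(n,u,np.round(p,3))
import cv2
im=cv2.cvtColor(sd['im'],cv2.COLOR_RGB2BGR)
cv2.imwrite('pics/z1.png',cv2.resize(im[260:480,180:440],None,fx=3,fy=2.7,interpolation=cv2.INTER_NEAREST))
im=cv2.cvtColor(sc['im'],cv2.COLOR_RGB2BGR)
cv2.imwrite('pics/z2.png',cv2.resize(im[90:250,200:400],None,fx=3.75,fy=3.75,interpolation=cv2.INTER_NEAREST))
```

```text
side (272, 157) [0.469 0.37  0.085]
side (273, 205) [0.475 0.212 0.088]
side (274, 230) [0.479 0.141 0.087]
side (276, 265) [0.484 0.053 0.084]
side (277, 300) [ 0.488 -0.028  0.084]
side (279, 335) [ 0.49  -0.082  0.05 ]
side (311, 353) [ 0.547 -0.212  0.229]
side (311, 381) [ 0.546 -0.246  0.212]
side (298, 367) [ 0.528 -0.23   0.222]
side (325, 367) [ 0.569 -0.187  0.131]
side (240, 390) [ 0.438 -0.223  0.137]
side (385, 370) [ 0.654 -0.224  0.191]
side (237, 408) [ 0.443 -0.273  0.192]
side (205, 330) [ 0.4   -0.184  0.253]
side (385, 290) [ 0.66  -0.125  0.251]
side (227, 333) [ 0.426 -0.174  0.224]
side (358, 292) [ 0.622 -0.11   0.225]
side (376, 272) [0.673 0.006 0.116]
side (360, 212) [0.657 0.159 0.116]
side (262, 275) [0.45  0.082 0.011]
side (290, 275) [0.509 0.078 0.015]
side (260, 178) [0.445 0.291 0.093]
side (285, 178) [0.501 0.287 0.096]
scene (438, 385) [0.473 0.38  0.086]
scene (375, 275) [0.48  0.132 0.087]
scene (397, 315) [0.478 0.231 0.085]
scene (340, 218) [ 0.487 -0.049  0.083]
scene (359, 118) [ 0.4   -0.177  0.244]
scene (334, 122) [ 0.321 -0.568  0.001]
scene (346, 178) [ 0.41 -0.22  0.05]
scene (352, 133) [ 0.425 -0.152  0.225]
```

View pics/z1.png

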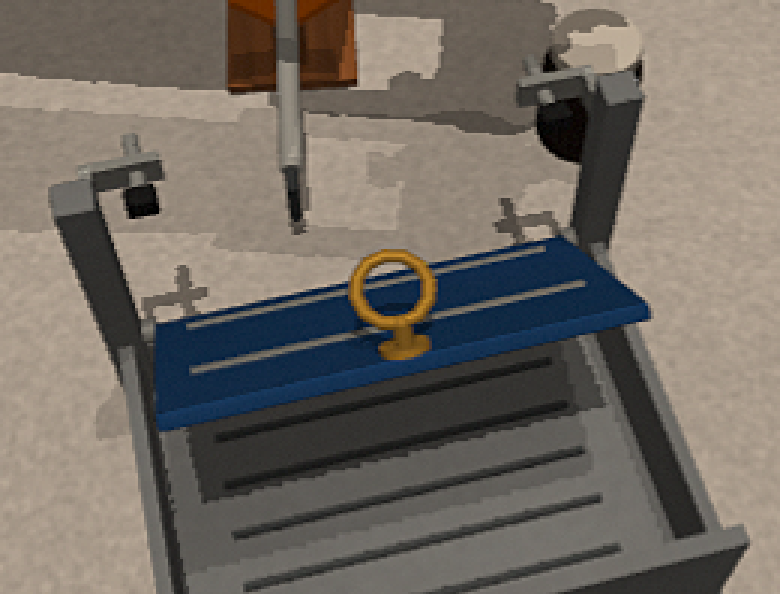

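View pics/z2.png

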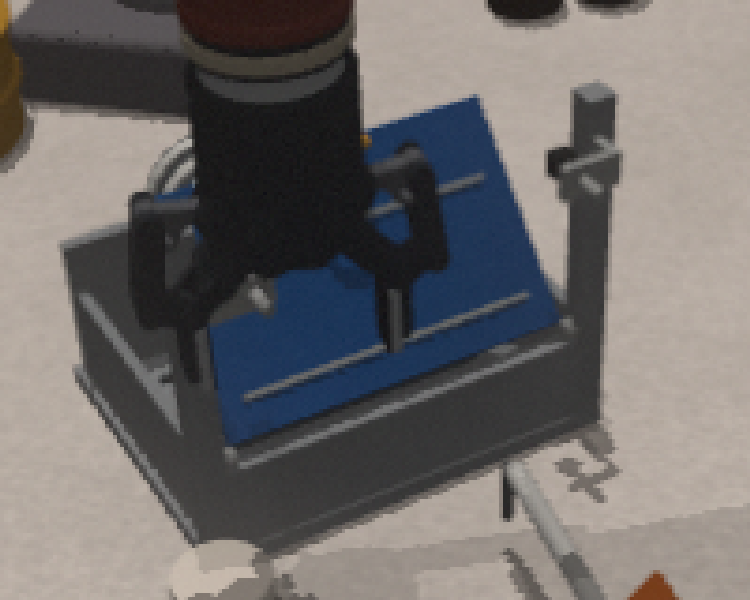

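Run:
```python
from h import *
S={n:load(n+'0') for n in('side','scene','wrist')}
def cloud(s,m):
    v,u=np.nonzero(m&(s['d']>0)); return pts(s,np.c_[u,v]),np.c_[u,v]
for n in('side','scene'):
    s=S[n]; hsv=cv2.cvtColor(s['im'],cv2.COLOR_RGB2HSV)
    m=((hsv[...,0]>100)&(hsv[...,0]<130)&(hsv[...,1]>120)).astype(np.uint8); m=cv2.erode(m,np.ones((5,5)))>0
    P,uv=cloud(s,m); k=(P[:,2]>0.07)&(P[:,2]<0.26)&(P[:,1]<-0.1)&(P[:,0]>.35)&(P[:,0]<.7); P=P[k]
    for it in range(4):
        c=np.median(P,0) if it==0 else P.mean(0); nn=np.linalg.svd(P-c,full_matrices=False)[2][2]; r=(P-c)@nn; P=P[abs(r)<0.006]
    if nn[2]<0:nn=-nn
    print(n,'plane',nn,P.mean(0),len(P),r.std(),'lean',np.arcsin(nn[2]),'yaw of y axis',np.degrees(np.arctan2(nn[1],nn[0])))
    # post tops
    P,uv=cloud(s,np.ones(s['d'].shape,bool))
    k=(abs(P[:,2]-.25)<.006)&(P[:,1]<-.08)&(P[:,1]>-.22)
    for lo,hi in((.36,.46),(.6,.7)):
        q=P[k&(P[:,0]>lo)&(P[:,0]<hi)]
        if len(q): print(' post',len(q),q.mean(0),q.min(0),q.max(0),uv[k&(P[:,0]>lo)&(P[:,0]<hi)].mean(0))
    # orange grip
    m=((hsv[...,0]>5)&(hsv[...,0]<16)&(hsv[...,1]>150)&(hsv[...,2]>120))
    P,uv=cloud(s,m);k=(abs(P[:,2]-.084)<.008)&(P[:,1]>.1)&(P[:,1]<.26)&(abs(P[:,0]-.477)<.02)
    print(' grip',k.sum(),P[k].mean(0),P[k].min(0),P[k].max(0))
    # pole axis all heights .07-.095
    P,uv=cloud(s,np.ones(s['d'].shape,bool))
    k=(P[:,2]>.077)&(P[:,2]<.092)&(abs(P[:,0]-.48+ (P[:,1]-.17)*.043)<.012)&(P[:,1]>-.1)&(P[:,1]<.42)
    q=P[k];print(' pole',k.sum(),np.polyfit(q[:,1],q[:,0],1),np.polyfit(q[:,1],q[:,2],1),q[:,1].min(),q[:,1].max())
    # eye
    m=((hsv[...,0]>12)&(hsv[...,0]<28)&(hsv[...,1]>140)&(hsv[...,2]>90));P,uv=cloud(s,m)
    k=(P[:,2]>.2)&(P[:,2]<.25)&(abs(P[:,0]-.545)<.05)&(P[:,1]<-.15);print(' eye',k.sum(),P[k].mean(0) if k.any() else '', P[k].min(0) if k.any() else '',P[k].max(0) if k.any() else '')
```

```text
side plane [-0.1591282   0.72614123  0.66887751] [ 0.58408261 -0.20300103  0.15171765] 1070 0.00039752343829202 lean 0.7326977662794302 yaw of y axis 102.36053131343536
 post 217 [ 0.39840485 -0.18858598  0.25022327] [ 0.38726904 -0.19857963  0.24404857] [ 0.40905719 -0.17529788  0.2545773 ] [203.55299539 333.9078341 ]
 post 185 [ 0.66016523 -0.12993023  0.25001162] [ 0.64971925 -0.13974567  0.24407363] [ 0.67129726 -0.11684541  0.25321731] [385.55675676 293.0972973 ]
 grip 359 [0.4758613  0.17744277 0.08677406] [0.46389728 0.12633037 0.07678457] [0.48715737 0.23269816 0.09147361]
 pole 1287 [-0.04082925  0.48404394] [0.00595298 0.08220795] -0.07924116306893852 0.39012434084650705
 eye 445 [ 0.54669841 -0.23470138  0.2169047 ] [ 0.52550422 -0.25921096  0.20021591] [ 0.56493205 -0.20911692  0.2297526 ]
scene plane [-0.16164919  0.72383962  0.67076504] [ 0.52829554 -0.19511634  0.13036448] 1721 0.0018478109412151734 lean 0.7352398155453316 yaw of y axis 102.58883176017544
 post 68 [ 0.40145188 -0.18176983  0.24913757] [ 0.38916755 -0.19537936  0.24412695] [ 0.41150308 -0.17052072  0.25303982] [357.60294118 115.01470588]
 post 14 [ 0.65582178 -0.11715863  0.24822347] [ 0.65222398 -0.11984687  0.24412248] [ 0.65938067 -0.11410761  0.25056137] [249.5 152.5]
 grip 450 [0.47788872 0.18116307 0.08625585] [0.46576601 0.13162848 0.08278641] [0.49050879 0.22880524 0.08958287]
 pole 1770 [-0.04035415  0.48652349] [0.0015912  0.08242491] -0.07056840028846356 0.3901680536527271
 eye 2 [ 0.52992295 -0.22055486  0.2232893 ] [ 0.52885995 -0.22452838  0.22210226] [ 0.53098595 -0.21658134  0.22447634]
```

```bash
python3 -m creep '[{"hand":1,"translation":[3,-2.4,0],"delta_rot":[0,0,0]},{"hand":1,"translation":[3,-2.4,0],"delta_rot":[0,0,0]},{"hand":1,"translation":[3,-2.4,0],"delta_rot":[0,0,0]},{"hand":1,"translation":[3,-2.4,0],"delta_rot":[0,0,0]},{"hand":1,"translation":[3,-2.4,0],"delta_rot":[0,0,0]},{"hand":1,"translation":[3,-2.6,0],"delta_rot":[0,0,-2.3]},{"hand":1,"translation":[0,0,0],"delta_rot":[0,0,0]},{"hand":1,"translation":[0,0,0],"delta_rot":[0,0,0]}]' 80
python3 - <<'E'
from h import *
st();snap('wrist','w1');snap('side','s1');snap('scene','c1')
E
```

```text
t: 1.15
tool_pos: [0.4791, 0.1798, 0.2392]
tool_rot: [2.176, 2.265, -0.0]
contact_force: [0.2, 0.6, 0.8]
opening: 0.0861
t 1.15
q [ 2.1370e-01 -2.2270e-01  1.8719e+00 -4.0000e-04  1.4923e+00  1.7360e-01]
tool_pos [0.4791 0.1798 0.2392]
tool_rot [ 2.1762e+00  2.2653e+00 -3.0000e-04]
contact_force [0.2328 0.5589 0.8003]
wrist_torque [ 0.0057  0.0165 -0.0664]
opening 0.0861
```

View pics/w1.png

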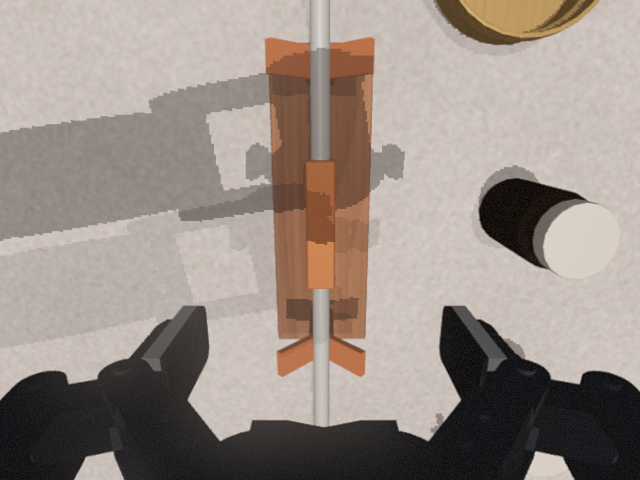

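View pics/c1.png

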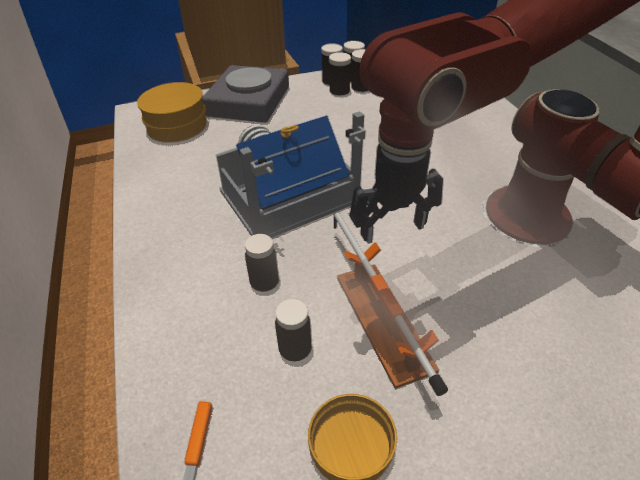

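The wrist picture shows the grip from (320,160) to (320,288), with the pole vertical at column 320. The scene view now shows the eye at (289,131), and the jars and sieve have not moved.

Run:
```python
from h import *
sd=load('side0');sc=load('c1');w=load('w1')
print('tcp proj',proj(w,[[.4791,.1798,.2392],[.4791,.1798,.087],[.4791,.1798,.055]]))
for z in(.075,.087): print(onz(w,[(320,160),(320,288),(320,20),(321,400)],z).round(4).tolist())
P=pts(w,[(320,180),(320,225),(320,270),(320,20),(320,400)]);print(P.round(4))
# eye
def ring(s,f,box):
    hsv=cv2.cvtColor(s['im'],cv2.COLOR_RGB2HSV);m=((hsv[...,0]>12)&(hsv[...,0]<28)&(hsv[...,1]>140)&(hsv[...,2]>90)).astype(np.uint8)
    mm=np.zeros_like(m);x0,y0,x1,y1=box;mm[y0:y1,x0:x1]=m[y0:y1,x0:x1];v,u=np.nonzero(mm);print(f,len(u),u.min(),u.max(),v.min(),v.max());
    v2=v;print(P_:=None)
    for r in range(v.min(),v.max()+1): print(r,''.join('#' if mm[r,c] else '.' for c in range(u.min(),u.max()+1)))
ring(sd,'side',(280,340,345,400));ring(sc,'scene',(270,115,310,145))
```

```text
tcp proj [[321.2410118  319.89781702]
 [322.34314318 226.07342627]
 [322.44981989 217.03645756]]
[[0.4754, 0.2276, 0.075], [0.4793, 0.1248, 0.075], [0.4718, 0.3235, 0.075], [0.4843, 0.016, 0.075]]
[[0.4755, 0.2285, 0.087], [0.4792, 0.1298, 0.087], [0.472, 0.3205, 0.087], [0.484, 0.0253, 0.087]]
[[0.4761 0.2144 0.0892]
 [0.4773 0.1805 0.0866]
 [0.4787 0.1443 0.0856]
 [0.472  0.3213 0.0838]
 [0.4832 0.0229 0.0839]]
side 470 296 324 352 392
None
352 ...........########..........
353 .........############........
354 .......###############.......
355 .....###################.....
356 .....#######......#######....
357 ....######.........#######...
358 ...#####............#######..
359 ...#####..............#####..
360 ..#####................#####.
361 ..####.................#####.
362 .#####..................#####
363 .####...................#####
364 .####....................####
365 .####....................####
366 .####....................####
367 #####....................####
368 #####....................####
369 #####....................####
370 ######..................#####
371 .##
[... 312 characters left out ...]
###########.........
381 .............########........
382 ................#####........
383 ................#####........
384 ................#####.####...
385 ................###########..
386 .............##############..
387 ............####.##########..
388 ...........################..
389 ...........################..
390 ............#############....
391 ............###########......
392 .............######..........
scene 98 281 297 126 136
None
126 ..........#######
127 .....############
128 ..###############
129 .###############.
130 #############....
131 ##########.......
132 ###....##........
133 ####..###........
134 .###...##........
135 .####..##........
136 ..###............
```

Run:
```python
from h import *
sd=load('side0');sc=load('c1')
E=onz(sd,[(310.3,366.5)],.2168)[0];print('eye',E)
print(tri(sd,(310.3,366.5),sc,(289,130.5)))
mp=np.array([(.3984+.6602)/2,(-.1886-.1299)/2]);print('mid posts side',mp)
for yaw in(102.5,):
    y=np.array([np.cos(np.radians(yaw)),np.sin(np.radians(yaw))]);x=np.array([y[1],-y[0]])
    d=E[:2]-mp;print('eye rel posts in inlet',d@x,d@y)
    c=np.array([ 0.58408261,-0.20300103,0.15171765]);n=np.array([-0.1591282,0.72614123,0.66887751])
    a=.733
    print('eye dist to face',(E-c)@n)
    # hinge from eye
    ye=.038*np.cos(a)-.15*np.sin(a);h=E[:2]-y*ye;print('hinge',h,'ye',ye,'hinge to face',(c-np.r_[h,.08])@n)
    for aa in (0,.07,.35,.733): 
        print(aa,h+y*(.038*np.cos(aa)-.15*np.sin(aa)),.08+.038*np.sin(aa)+.15*np.cos(aa))
```

```text
eye [ 0.54555136 -0.2270085   0.2168    ]
(array([ 0.54655259, -0.22567505,  0.21358104]), np.float64(0.002023511531839949))
mid posts side [ 0.5293  -0.15925]
eye rel posts in inlet 0.0012005144197817829 -0.06966979356306947
eye dist to face 0.03223071303067694
hinge [ 0.52994069 -0.1565933 ] ye -0.07212484625192926 hinge to face 0.005656252392113641
0 [ 0.52171598 -0.11949405] 0.22999999999999998
0.07 [ 0.52400688 -0.12982765] 0.23229047823681817
0.35 [ 0.53334712 -0.17195875] 0.233936023610414
0.733 [ 0.54555136 -0.2270085 ] 0.21690144832373237
```

```bash
python3 -m creep '[{"hand":1,"translation":[0,-0.15,3.5],"delta_rot":[0,0,0]},{"hand":1,"translation":[0,0,3.5],"delta_rot":[0,0,0]},{"hand":1,"translation":[0,0,3.5],"delta_rot":[0,0,0]},{"hand":1,"translation":[0,0,3.5],"delta_rot":[0,0,0]},{"hand":1,"translation":[0,0,2.0],"delta_rot":[0,0,0]},{"hand":1,"translation":[0,0,1.4],"delta_rot":[0,0,0]},{"hand":1,"translation":[0,0,0],"delta_rot":[0,0,0]},{"hand":1,"translation":[0,0,0],"delta_rot":[0,0,0]}]' 80
python3 - <<'E'
from h import *
st();snap('side','s2')
E
```

```text
t: 2.3
tool_pos: [0.4784, 0.18, 0.0664]
tool_rot: [2.176, 2.265, 0.002]
contact_force: [0.9, 0.7, -0.4]
opening: 0.0853
t 2.3
q [ 0.2141 -0.0444  2.0161 -0.      1.1681  0.1743]
tool_pos [0.4784 0.18   0.0664]
tool_rot [2.1761 2.2645 0.0023]
contact_force [ 0.879   0.7423 -0.3772]
wrist_torque [0.0189 0.0431 0.0012]
opening 0.0853
```

View pics/s2.png

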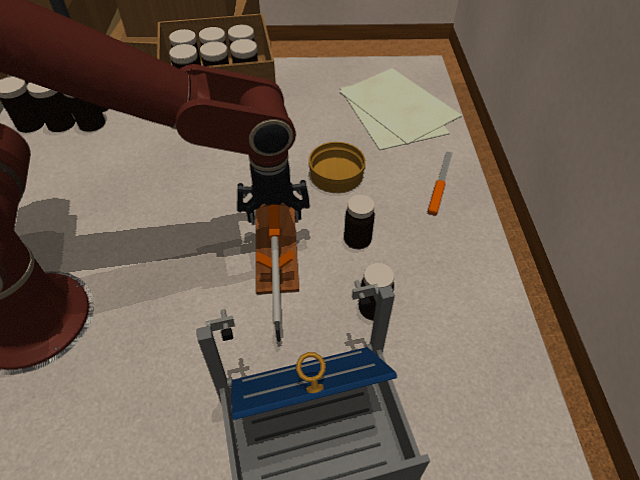

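Gripper straddles the grip at (273,215) and the flap is unmoved. Next I close the gripper.

```bash
python3 -m creep '[{"hand":0,"translation":[0,0,0],"delta_rot":[0,0,0]},{"hand":0,"translation":[0,0,0],"delta_rot":[0,0,0]},{"hand":0,"translation":[0,0,0],"delta_rot":[0,0,0]},{"hand":0,"translation":[0,0,0],"delta_rot":[0,0,0]},{"hand":0,"translation":[0,0,0],"delta_rot":[0,0,0]},{"hand":0,"translation":[0,0,0],"delta_rot":[0,0,0]},{"hand":0,"translation":[0,0,0],"delta_rot":[0,0,0]},{"hand":0,"translation":[0,0,0],"delta_rot":[0,0,0]}]' 100
python3 - <<'E'
from h import *
st()
E
```

```text
t: 3.35
tool_pos: [0.4766, 0.18, 0.0659]
tool_rot: [-2.175, -2.264, 0.003]
contact_force: [-5.9, -1.3, 6.4]
opening: 0.0207
t 3.35
q [ 2.1480e-01 -4.4900e-02  2.0174e+00  4.0000e-04  1.1718e+00  1.7430e-01]
tool_pos [0.4766 0.18   0.0659]
tool_rot [-2.175  -2.2644  0.0033]
contact_force [-5.8623 -1.3423  6.3809]
wrist_torque [-0.1053  0.8711 -0.0158]
opening 0.0207
```

```bash
python3 -m creep '[{"hand":0,"translation":[0,0,-0.8],"delta_rot":[0,0,0]},{"hand":0,"translation":[0,0,-1.5],"delta_rot":[0,0,0]},{"hand":0,"translation":[0,0,-3.5],"delta_rot":[0,0,0]},{"hand":0,"translation":[0,0,-4.5],"delta_rot":[0,0,0]},{"hand":0,"translation":[0,0,-4.5],"delta_rot":[0,0,0]},{"hand":0,"translation":[0,0,-4.5],"delta_rot":[0,0,0]},{"hand":0,"translation":[0,0,-3.2],"delta_rot":[0,0,0]},{"hand":0,"translation":[0,0,0],"delta_rot":[0,0,0]}]'
python3 - <<'E'
from h import *
st();snap('side','s3');snap('scene','c3')
E
```

```text
t: 4.35
tool_pos: [0.479, 0.1803, 0.2946]
tool_rot: [2.173, 2.262, 0.01]
contact_force: [0.4, 0.2, -1.3]
opening: 0.0206
t 4.35
q [ 0.2145 -0.2543  1.8068 -0.      1.5812  0.1743]
tool_pos [0.479  0.1803 0.2946]
tool_rot [2.1734 2.2624 0.0102]
contact_force [ 0.4298  0.2349 -1.3295]
wrist_torque [ 0.0779 -0.0388 -0.0303]
opening 0.0206
```

View pics/s3.png

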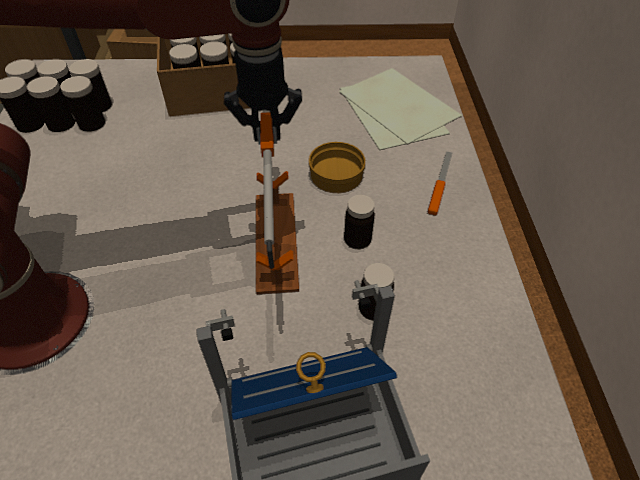

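View pics/c3.png

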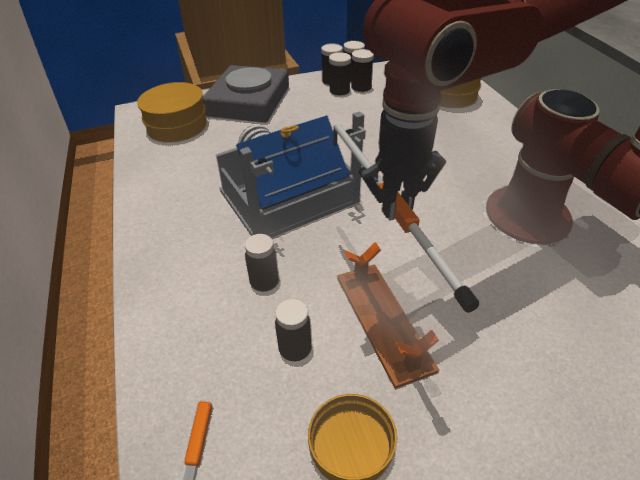

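```bash
cat >> h.py <<'E'
def pole(s,g,ydir,L=(-.25,.2)):
    """fit the pole's top line near expected grip centre g, dir ydir; returns lateral/height fits vs along"""
    y=np.r_[ydir,0.];x=np.array([y[1],-y[0],0])
    v,u=np.nonzero(s['d']>0);P=pts(s,np.c_[u,v]);D=P-g
    a=D@y;l=D@x;z=D[:,2]
    k=(a>L[0])&(a<L[1])&(abs(a)>.065)&(abs(l)<.02)&(z>-.004)&(z<.03)
    r=[np.polyfit(a[k],l[k],1),np.polyfit(a[k],z[k],1)]
    k2=(abs(l)<.02)&(abs(z)<.06)&(abs(a)<.33)&(abs(a)>.1)
    return k.sum(),r,a[k2].min(),a[k2].max()
E
python3 - <<'E'
from h import *
from scipy.spatial.transform import Rotation as R
o=ctrl.get_obs();M=R.from_rotvec(o['tool_rot']).as_matrix();print(M.round(4))
g=np.array(o['tool_pos'])-.011*M[:,2];yd=M[:2,0]/np.linalg.norm(M[:2,0]);print('g',g,'yaw',np.degrees(np.arctan2(yd[1],yd[0])))
for n in('s3','c3'): print(n,pole(load(n),g,yd))
print('hook tip tri')
sd=load('s3');sc=load('c3')
for n,b in(('s3',(230,220,310,270)),('c3',(310,100,400,190))):
    s=load(n);im=cv2.cvtColor(s['im'],cv2.COLOR_RGB2BGR);x0,y0,x1,y1=b
    cv2.imwrite(f'pics/z_{n}.png',cv2.resize(im[y0:y1,x0:x1],None,fx=6,fy=6,interpolation=cv2.INTER_NEAREST))
h=g+M@np.array([-.26,0,.025]);print('pred hook',h,'tip',g+M@np.array([-.26,0,.049]))
for n in('s3','c3'): print(n,proj(load(n),[h,g+M@np.array([-.26,0,.049]),g+M@np.array([-.26,0,0]),g+M@np.array([.21,0,0])]).round(1).tolist())
E
```

```text
[[-4.010e-02  9.992e-01 -7.000e-04]
 [ 9.992e-01  4.010e-02 -1.000e-04]
 [-1.000e-04 -7.000e-04 -1.000e+00]]
g [0.47712308 0.17984543 0.30052997] yaw 92.29730788003147
s3 (np.int64(746), [array([-0.004209  ,  0.00098182]), array([0.00098974, 0.0095123 ])], np.float64(-0.2667358027354929), np.float64(-0.10001164419105942))
c3 (np.int64(1365), [array([-0.00187536,  0.00495213]), array([0.00351287, 0.00575529])], np.float64(-0.2607064375963226), np.float64(0.2114343376690845))
hook tip tri
pred hook [ 0.48752792 -0.079949    0.27555819] tip [ 0.48751138 -0.07995227  0.2515582 ]
s3 [[268.7, 259.1], [269.8, 268.6], [267.5, 248.6], [264.7, 70.1]]
c3 [[336.0, 135.0], [335.9, 145.4], [336.1, 123.9], [473.1, 307.4]]
```

View pics/z_s3.png

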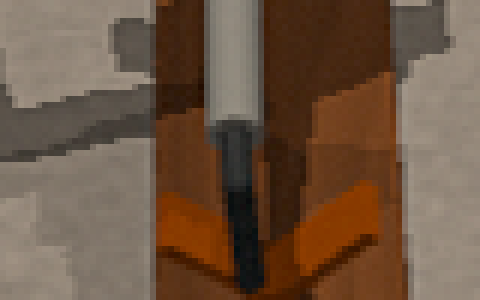

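View pics/z_c3.png

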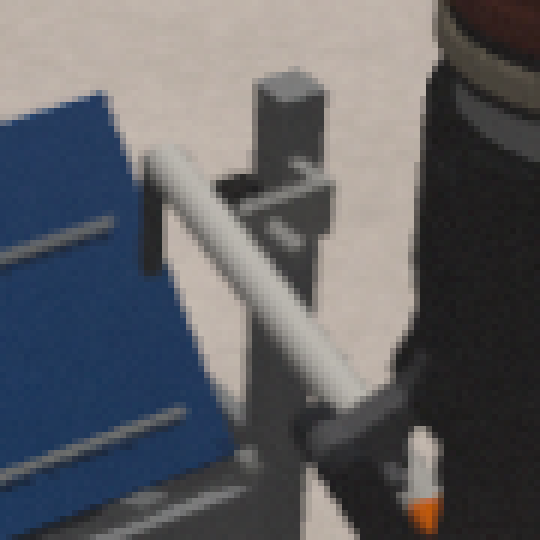

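```bash
python3 -m creep '[{"hand":0,"translation":[0,0,0],"delta_rot":[0,0,-3.4]},{"hand":0,"translation":[0,0,0],"delta_rot":[0,0,-3.4]},{"hand":0,"translation":[0,0,0],"delta_rot":[0,0,-3.4]},{"hand":0,"translation":[-2,-0.3,0],"delta_rot":[0,0,0]},{"hand":0,"translation":[-4,-0.6,0],"delta_rot":[0,0,0]},{"hand":0,"translation":[-4,-0.6,0],"delta_rot":[0,0,0]},{"hand":0,"translation":[-3.2,-0.5,0],"delta_rot":[0,0,0]},{"hand":0,"translation":[-2,-0.3,0],"delta_rot":[0,0,0]}]'
python3 -m creep '[{"hand":0,"translation":[0,0,0],"delta_rot":[0,0,0]},{"hand":0,"translation":[0,0,0],"delta_rot":[0,0,0]}]'
cat >> h.py <<'E'
from scipy.spatial.transform import Rotation as R
def hk():
    o=ctrl.get_obs();M=R.from_rotvec(o['tool_rot']).as_matrix();p=np.array(o['tool_pos'])-.011*M[:,2]
    return p,M,p+M@np.array([-.26,0,.025])
def crop(n,b,f):
    s=load(n);im=cv2.cvtColor(s['im'],cv2.COLOR_RGB2BGR);x0,y0,x1,y1=b
    cv2.imwrite(f'pics/z_{n}.png',cv2.resize(im[y0:y1,x0:x1],None,fx=f,fy=f,interpolation=cv2.INTER_NEAREST))
E
python3 - <<'E'
from h import *
st();g,M,h=hk();print(g,h,np.degrees(np.arctan2(M[1,0],M[0,0])))
snap('side','s4');snap('scene','c4');crop('s4',(250,320,370,410),6);crop('c4',(220,80,340,170),6)
tip=g+M@np.array([-.26,0,.049])
for n in('s4','c4'):print(n,proj(load(n),[h,tip,g+M@np.array([-.26,0,0])]).round(1).tolist())
E
```

```text
t: 5.45
tool_pos: [0.4868, 0.0252, 0.2872]
tool_rot: [-1.966, -2.446, 0.004]
contact_force: [-0.2, -0.2, -2.2]
opening: 0.0206
t: 5.7
tool_pos: [0.4873, 0.027, 0.2886]
tool_rot: [-1.965, -2.448, 0.002]
contact_force: [0.2, 0.6, -1.9]
opening: 0.0204
t 5.7
q [-9.7400e-02 -3.0600e-01  1.8584e+00  4.0000e-04  1.5920e+00 -3.1580e-01]
tool_pos [0.4873 0.027  0.2886]
tool_rot [-1.9645e+00 -2.4482e+00  1.9000e-03]
contact_force [ 0.1783  0.5576 -1.8739]
wrist_torque [ 0.0072 -0.0256 -0.0363]
opening 0.0204
[0.48730651 0.0270311  0.29958736] [ 0.54355685 -0.22677771  0.27424989] 102.51045672870204
s4 [[308.4, 346.9], [308.5, 355.3], [308.2, 337.5]]
c4 [[289.1, 105.7], [289.7, 115.5], [288.4, 95.2]]
```

View pics/z_s4.png

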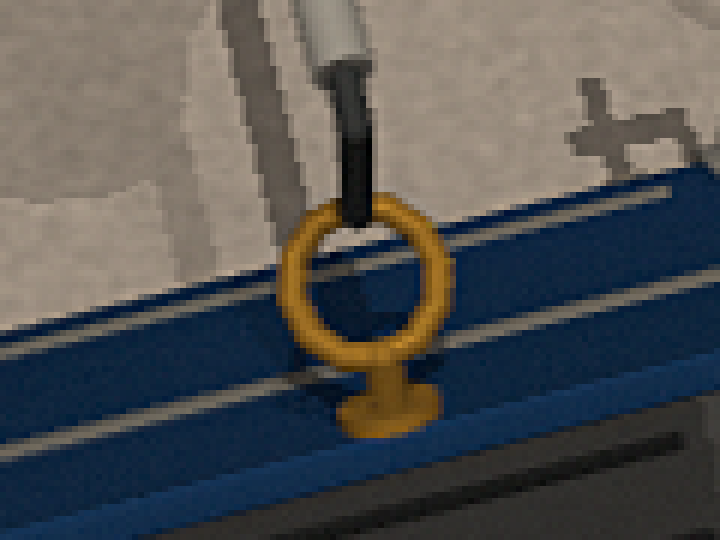

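View pics/z_c4.png

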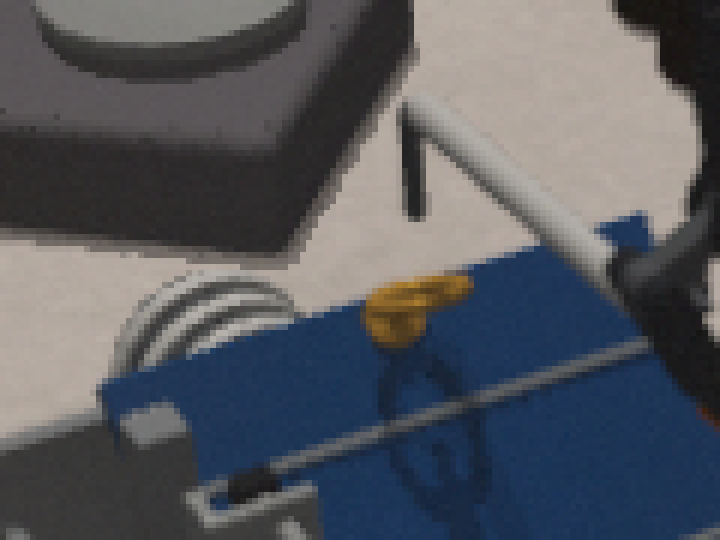

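The side crop shows the finger tip at (309.7,357), just above the ring centred at (310.3,366.5). The scene crop agrees. I shift 2 mm outward and 1 mm sideways, then lower.

```bash
python3 -m creep '[{"hand":0,"translation":[0.2,0.1,0.8],"delta_rot":[0,0,0]},{"hand":0,"translation":[0,0,0.8],"delta_rot":[0,0,0]},{"hand":0,"translation":[0,0,0.8],"delta_rot":[0,0,0]},{"hand":0,"translation":[0,0,0.6],"delta_rot":[0,0,0]},{"hand":0,"translation":[0,0,0],"delta_rot":[0,0,0]},{"hand":0,"translation":[0,0,0],"delta_rot":[0,0,0]}]'
python3 - <<'E'
from h import *
g,M,h=hk();print(g,h,ctrl.get_obs()['contact_force'])
snap('side','s5');snap('scene','c5');crop('s5',(250,320,370,410),6);crop('c5',(220,80,340,170),6)
E
```

```text
t: 6.55
tool_pos: [0.4886, 0.0287, 0.2606]
tool_rot: [1.966, 2.45, 0.0]
contact_force: [-0.1, 0.1, -1.6]
opening: 0.0206
[0.48860132 0.02868588 0.27156591] [ 0.5448663  -0.22515623  0.24659718] [-0.13022165  0.13311073 -1.56781495]
```

View pics/z_s5.png

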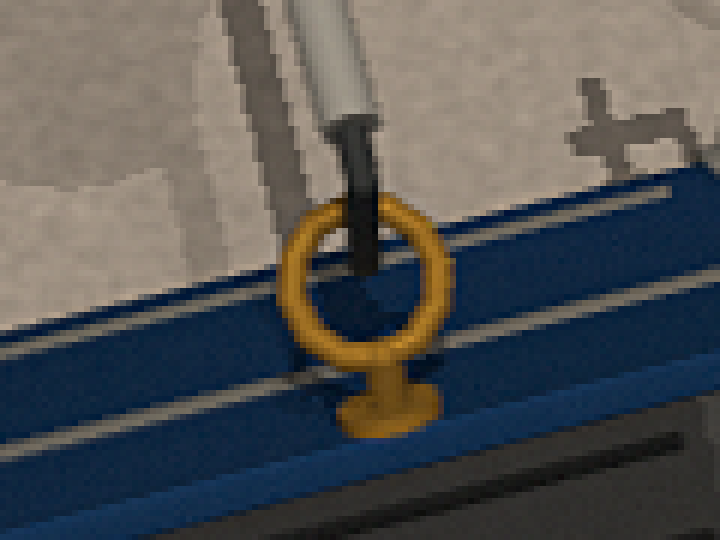

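View pics/z_c5.png

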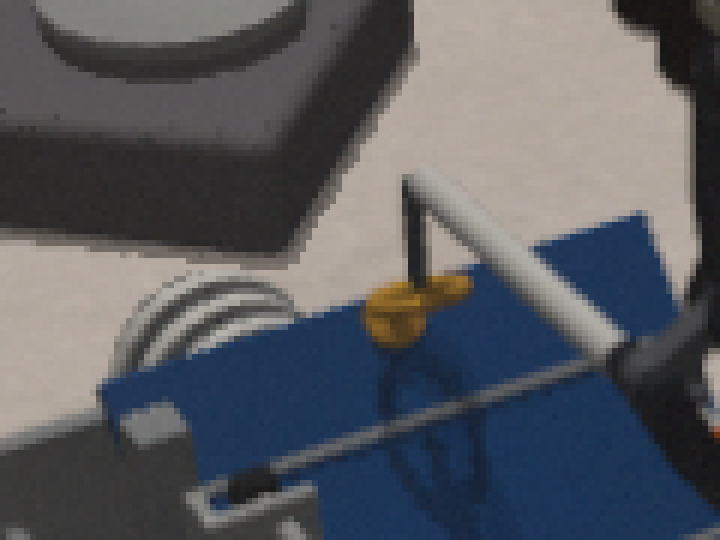

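The finger tip is in the middle of the ring: side crop (366,272) against the ring centre at (366,280). The scene crop also shows it entering the ring. I lower on.

```bash
python3 -m creep '[{"hand":0,"translation":[0,0,0.6],"delta_rot":[0,0,0]},{"hand":0,"translation":[0,0,0.7],"delta_rot":[0,0,0]},{"hand":0,"translation":[0,0,0.7],"delta_rot":[0,0,0]},{"hand":0,"translation":[0,0,0.6],"delta_rot":[0,0,0]},{"hand":0,"translation":[0,0,0],"delta_rot":[0,0,0]},{"hand":0,"translation":[0,0,0],"delta_rot":[0,0,0]}]'
python3 - <<'E'
from h import *
g,M,h=hk();print(g,h,ctrl.get_obs()['contact_force'])
snap('side','s6');snap('scene','c6');crop('s6',(250,320,370,410),6);crop('c6',(220,80,340,170),6)
E
```

```text
t: 7.4
tool_pos: [0.4886, 0.0287, 0.2345]
tool_rot: [1.966, 2.45, 0.0]
contact_force: [-0.9, -0.0, -1.2]
opening: 0.0206
[0.4885815  0.0287426  0.24548226] [ 0.54487263 -0.2250923   0.22049923] [-0.9495778  -0.008277   -1.19564861]
```

View pics/z_s6.png

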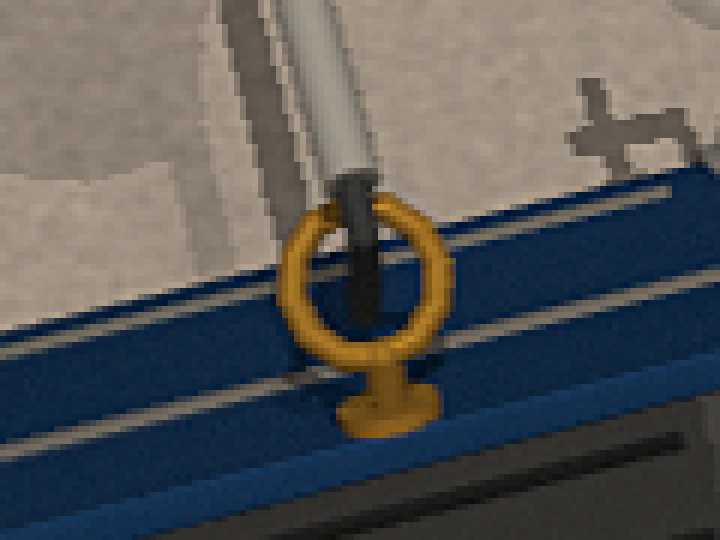

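View pics/z_c6.png

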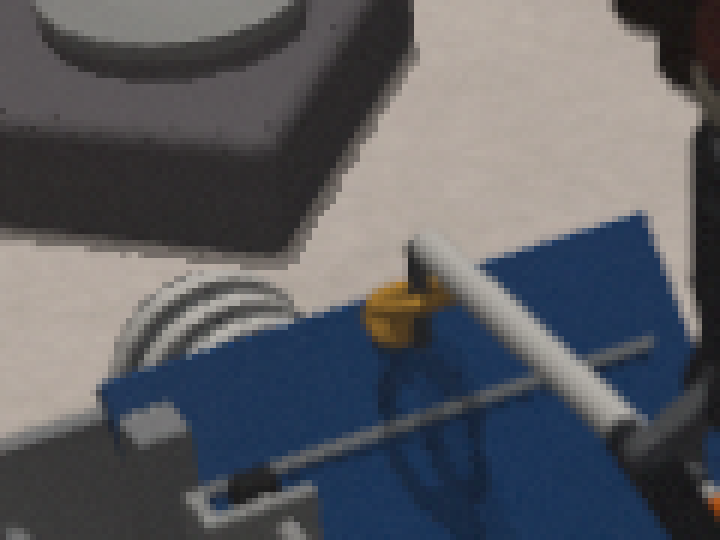

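The hook is through the eye, with the tip seen inside the ring at side crop (366,315). I start pulling gently along +tool x, rising slightly.

```bash
cat >> h.py <<'E'
def rep():
    o=ctrl.get_obs();g,M,h=hk();f=np.array(o['contact_force']);hing=np.array([.5299,-.1566])
    y=np.array([-.2164,.9763,0]);x=np.array([.9763,.2164,0])
    d=np.r_[h[:2]-hing,0];print('t',o['t'],'hook inlet x %.4f y %.4f z %.4f'%(d@x,d@y,h[2]),'F x %.1f y %.1f z %.1f'%(f@x,f@y,f[2]),'tq',np.round(o['wrist_torque'],2),'open',round(o['opening'],4))
E
python3 -m creep '[{"hand":0,"translation":[0.3,0,0],"delta_rot":[0,0,0]},{"hand":0,"translation":[0.3,0,0],"delta_rot":[0,0,0]},{"hand":0,"translation":[0.3,0,0],"delta_rot":[0,0,0]},{"hand":0,"translation":[0.3,0,-0.05],"delta_rot":[0,0,0]},{"hand":0,"translation":[0.3,0,-0.05],"delta_rot":[0,0,0]},{"hand":0,"translation":[0.3,0,-0.05],"delta_rot":[0,0,0]}]'
python3 - <<'E'
from h import *
rep()
E
```

```text
t: 8.25
tool_pos: [0.485, 0.045, 0.2361]
tool_rot: [1.965, 2.447, -0.003]
contact_force: [0.6, -5.5, -2.0]
opening: 0.0205
t 8.25 hook inlet x -0.0003 y -0.0535 z 0.2232 F x -0.6 y -5.5 z -2.0 tq [-1.03 -0.23  0.03] open 0.0205
```

```bash
python3 -m creep '[{"hand":0,"translation":[0.3,0,-0.05],"delta_rot":[0,0,0]},{"hand":0,"translation":[0.3,0,-0.05],"delta_rot":[0,0,0]},{"hand":0,"translation":[0.3,0,-0.05],"delta_rot":[0,0,0]},{"hand":0,"translation":[0.3,0,-0.05],"delta_rot":[0,0,0]},{"hand":0,"translation":[0.3,0,-0.05],"delta_rot":[0,0,0]},{"hand":0,"translation":[0.3,0,-0.05],"delta_rot":[0,0,0]},{"hand":0,"translation":[0.3,0,-0.05],"delta_rot":[0,0,0]},{"hand":0,"translation":[0.3,0,-0.05],"delta_rot":[0,0,0]}]'
python3 - <<'E'
from h import *
rep();snap('side','s7');crop('s7',(200,260,420,425),3.6)
E
```

```text
t: 9.25
tool_pos: [0.48, 0.0683, 0.2406]
tool_rot: [1.965, 2.446, -0.003]
contact_force: [1.2, -5.6, -0.4]
opening: 0.0202
t 9.25 hook inlet x -0.0002 y -0.0297 z 0.2279 F x -0.0 y -5.7 z -0.4 tq [-1.25 -0.23 -0.  ] open 0.0202
```

View pics/z_s7.png

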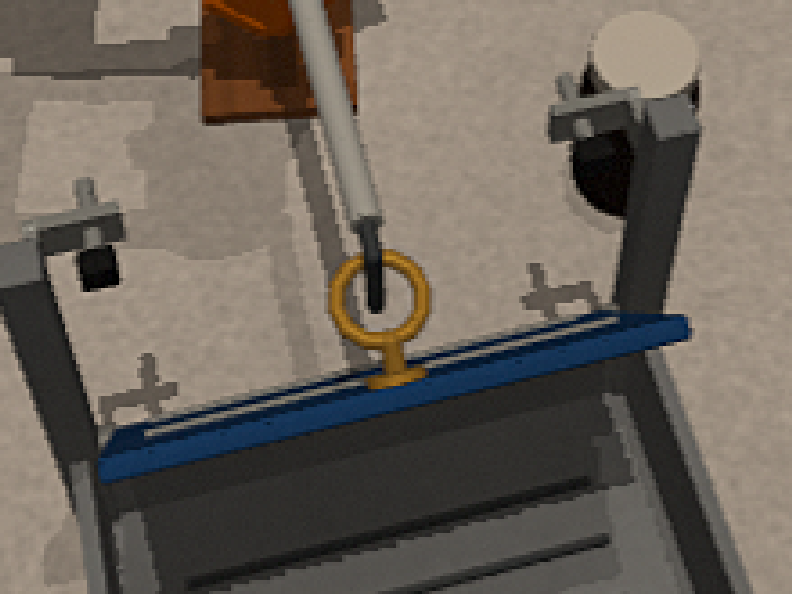

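The flap is following the hook: the ring is at crop (378,298) with the finger against its front bar. I continue.

```bash
python3 -m creep '[{"hand":0,"translation":[0.3,0,-0.02],"delta_rot":[0,0,0]},{"hand":0,"translation":[0.3,0,-0.02],"delta_rot":[0,0,0]},{"hand":0,"translation":[0.3,0,-0.02],"delta_rot":[0,0,0]},{"hand":0,"translation":[0.3,0,0],"delta_rot":[0,0,0]},{"hand":0,"translation":[0.3,0,0],"delta_rot":[0,0,0]},{"hand":0,"translation":[0.3,0,0],"delta_rot":[0,0,0]},{"hand":0,"translation":[0.3,0,0],"delta_rot":[0,0,0]},{"hand":0,"translation":[0.3,0,0],"delta_rot":[0,0,0]}]'
python3 -c "
from h import *
rep()"
python3 -m creep '[{"hand":0,"translation":[0.3,0,0],"delta_rot":[0,0,0]},{"hand":0,"translation":[0.3,0,0],"delta_rot":[0,0,0]},{"hand":0,"translation":[0.3,0,0],"delta_rot":[0,0,0]},{"hand":0,"translation":[0.3,0,0],"delta_rot":[0,0,0]},{"hand":0,"translation":[0.3,0,0],"delta_rot":[0,0,0]},{"hand":0,"translation":[0.3,0,0],"delta_rot":[0,0,0]},{"hand":0,"translation":[0.2,0,0],"delta_rot":[0,0,0]},{"hand":0,"translation":[0.2,0,0],"delta_rot":[0,0,0]}]'
python3 - <<'E'
from h import *
rep();snap('side','s8');crop('s8',(200,260,420,425),3.6)
E
```

```text
t: 10.3
tool_pos: [0.4749, 0.0918, 0.2415]
tool_rot: [1.964, 2.446, -0.003]
contact_force: [0.6, -4.8, 0.4]
opening: 0.0206
t 10.3 hook inlet x -0.0001 y -0.0057 z 0.2288 F x -0.4 y -4.8 z 0.4 tq [-1.54 -0.27 -0.11] open 0.0206
t: 11.3
tool_pos: [0.4693, 0.1149, 0.2402]
tool_rot: [-1.966, -2.45, 0.0]
contact_force: [1.0, -3.8, 0.3]
opening: 0.0203
t 11.3 hook inlet x -0.0004 y 0.0182 z 0.2261 F x 0.1 y -4.0 z 0.3 tq [-1.36 -0.3   0.05] open 0.0203
```

View pics/z_s8.png

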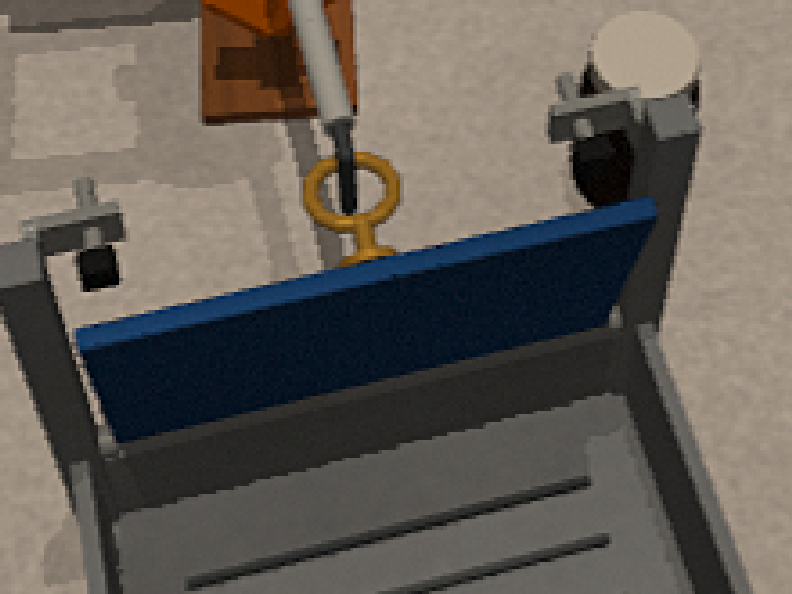

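```bash
python3 -m creep '[{"hand":0,"translation":[0.2,0,0],"delta_rot":[0,0,0]},{"hand":0,"translation":[0.2,0,0],"delta_rot":[0,0,0]},{"hand":0,"translation":[0.2,0,0],"delta_rot":[0,0,0]},{"hand":0,"translation":[0.2,0,0],"delta_rot":[0,0,0]},{"hand":0,"translation":[0.2,0,0],"delta_rot":[0,0,0]},{"hand":0,"translation":[0.2,0,0],"delta_rot":[0,0,0]},{"hand":0,"translation":[0.1,0,0],"delta_rot":[0,0,0]},{"hand":0,"translation":[0.1,0,0],"delta_rot":[0,0,0]}]'
python3 - <<'E'
from h import *
rep();snap('side','s9');crop('s9',(200,260,420,425),3.6)
E
```

```text
t: 12.35
tool_pos: [0.4662, 0.1284, 0.2402]
tool_rot: [-1.966, -2.45, 0.0]
contact_force: [0.7, -4.0, -1.2]
opening: 0.0207
t 12.35 hook inlet x -0.0005 y 0.0321 z 0.2261 F x -0.2 y -4.0 z -1.2 tq [-0.75 -0.18  0.01] open 0.0207
```

View pics/z_s9.png

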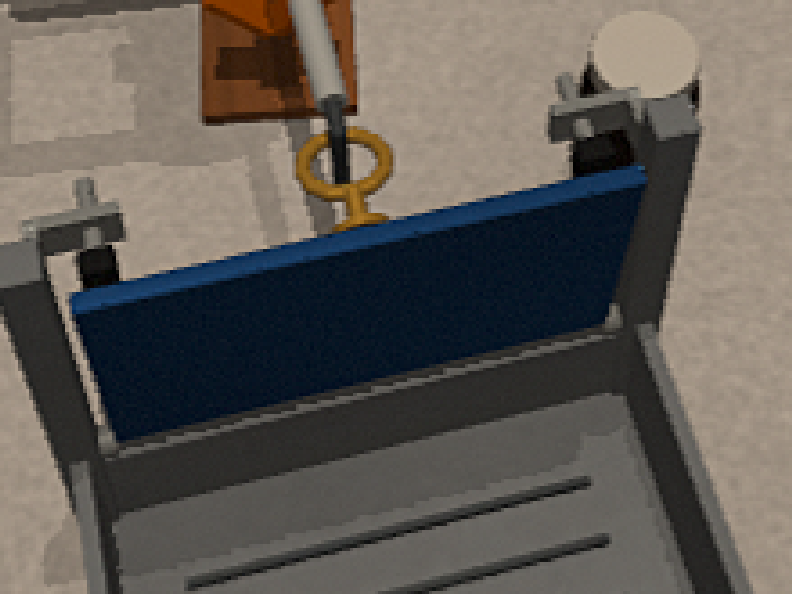

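The flap is close to its buffers, which are just ahead of its top edge at crop (97,268) and (605,150). I now creep on in small steps and watch the force.

```bash
python3 -m creep '[{"hand":0,"translation":[0.1,0,0],"delta_rot":[0,0,0]},{"hand":0,"translation":[0.1,0,0],"delta_rot":[0,0,0]}]'
python3 -m creep '[{"hand":0,"translation":[0.05,0,0],"delta_rot":[0,0,0]},{"hand":0,"translation":[0.05,0,0],"delta_rot":[0,0,0]}]'
python3 -m creep '[{"hand":0,"translation":[0.05,0,0],"delta_rot":[0,0,0]},{"hand":0,"translation":[0.05,0,0],"delta_rot":[0,0,0]}]'
```

```text
t: 12.65
tool_pos: [0.4658, 0.1303, 0.2402]
tool_rot: [-1.966, -2.45, 0.0]
contact_force: [1.2, -4.6, -2.5]
opening: 0.0206
t: 12.9
tool_pos: [0.4656, 0.1313, 0.2402]
tool_rot: [-1.966, -2.45, 0.0]
contact_force: [1.0, -4.5, -2.8]
opening: 0.0204
t: 13.15
tool_pos: [0.4654, 0.1323, 0.2403]
tool_rot: [-1.966, -2.45, 0.0]
contact_force: [0.4, -5.1, -3.2]
opening: 0.0203
```

```bash
python3 -c "
from h import *
rep()"; python3 -m creep '[{"hand":0,"translation":[0.05,0,0],"delta_rot":[0,0,0]},{"hand":0,"translation":[0.05,0,0],"delta_rot":[0,0,0]}]'
```

```text
t 13.15 hook inlet x -0.0004 y 0.0360 z 0.2263 F x -0.7 y -5.1 z -3.2 tq [-0.57 -0.15 -0.08] open 0.0203
t: 13.4
tool_pos: [0.4652, 0.1333, 0.2403]
tool_rot: [-1.966, -2.45, 0.0]
contact_force: [1.1, -4.8, -2.8]
opening: 0.0205
```

```bash
python3 -m creep '[{"hand":0,"translation":[0.05,0,0],"delta_rot":[0,0,0]},{"hand":0,"translation":[0.05,0,0],"delta_rot":[0,0,0]}]'
python3 -m creep '[{"hand":0,"translation":[0.05,0,0],"delta_rot":[0,0,0]},{"hand":0,"translation":[0.05,0,0],"delta_rot":[0,0,0]}]'
```

```text
t: 13.65
tool_pos: [0.465, 0.1342, 0.2403]
tool_rot: [-1.966, -2.45, 0.0]
contact_force: [0.6, -4.7, -3.3]
opening: 0.0209
t: 13.9
tool_pos: [0.4648, 0.1352, 0.2403]
tool_rot: [-1.966, -2.45, 0.0]
contact_force: [1.1, -4.8, -3.5]
opening: 0.0206
```

```bash
python3 -m creep '[{"hand":0,"translation":[0.05,0,0],"delta_rot":[0,0,0]},{"hand":0,"translation":[0.05,0,0],"delta_rot":[0,0,0]}]'
python3 - <<'E'
from h import *
rep();snap('side','s10');crop('s10',(200,260,420,425),3.6)
E
```

```text
t: 14.15
tool_pos: [0.4646, 0.1362, 0.2403]
tool_rot: [-1.966, -2.45, 0.0]
contact_force: [0.3, -5.0, -4.2]
opening: 0.0207
t 14.15 hook inlet x -0.0004 y 0.0400 z 0.2263 F x -0.8 y -4.9 z -4.2 tq [-0.37  0.05 -0.14] open 0.0207
```

View pics/z_s10.png

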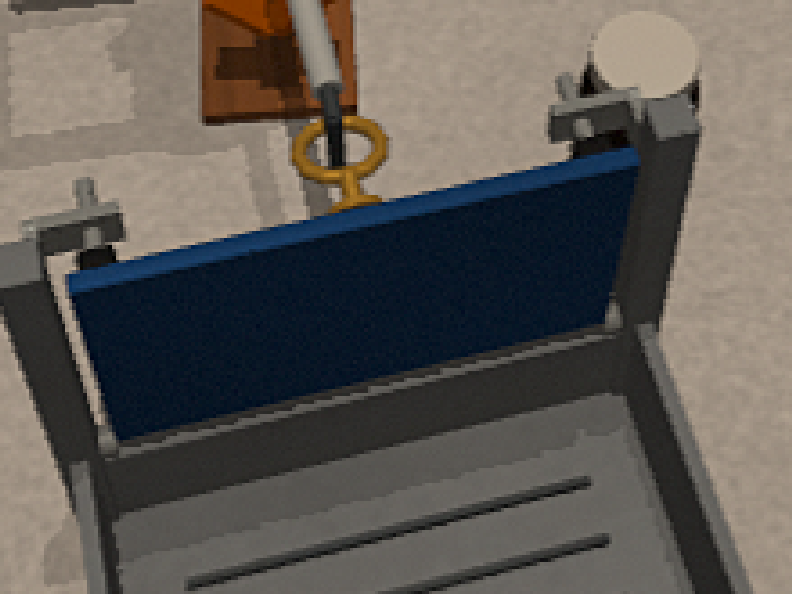

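```bash
python3 -m creep '[{"hand":0,"translation":[0.05,0,0.08],"delta_rot":[0,0,0]},{"hand":0,"translation":[0.05,0,0.08],"delta_rot":[0,0,0]}]'
python3 -m creep '[{"hand":0,"translation":[0.05,0,0.05],"delta_rot":[0,0,0]},{"hand":0,"translation":[0.05,0,0.05],"delta_rot":[0,0,0]}]'
```

```text
t: 14.45
tool_pos: [0.4645, 0.1371, 0.2389]
tool_rot: [1.966, 2.45, -0.0]
contact_force: [0.2, -5.4, -3.3]
opening: 0.0205
t: 14.7
tool_pos: [0.4643, 0.1381, 0.238]
tool_rot: [1.966, 2.45, 0.0]
contact_force: [0.7, -4.0, -1.0]
opening: 0.0205
```

```bash
python3 -m creep '[{"hand":0,"translation":[0.05,0,0.02],"delta_rot":[0,0,0]},{"hand":0,"translation":[0.05,0,0.02],"delta_rot":[0,0,0]}]'
python3 -m creep '[{"hand":0,"translation":[0.05,0,0.02],"delta_rot":[0,0,0]},{"hand":0,"translation":[0.05,0,0.02],"delta_rot":[0,0,0]}]'
python3 -c "
from h import *
rep()"
```

```text
t: 14.95
tool_pos: [0.4641, 0.139, 0.2375]
tool_rot: [1.966, 2.45, 0.0]
contact_force: [1.3, -4.2, -4.0]
opening: 0.0206
t: 15.2
tool_pos: [0.4639, 0.1401, 0.2371]
tool_rot: [1.966, 2.45, 0.0]
contact_force: [-0.1, -4.3, -1.6]
opening: 0.0206
t 15.2 hook inlet x -0.0003 y 0.0439 z 0.2231 F x -1.0 y -4.2 z -1.6 tq [-0.66 -0.04 -0.16] open 0.0206
```

```bash
python3 -m creep '[{"hand":0,"translation":[0.05,0,0.02],"delta_rot":[0,0,0]},{"hand":0,"translation":[0.05,0,0.02],"delta_rot":[0,0,0]}]'
python3 - <<'E'
from h import *
rep();snap('side','s11');crop('s11',(200,260,420,425),3.6)
E
```

```text
t: 15.45
tool_pos: [0.4636, 0.141, 0.2366]
tool_rot: [1.966, 2.45, 0.0]
contact_force: [0.2, -4.0, -1.7]
opening: 0.0201
t 15.45 hook inlet x -0.0003 y 0.0449 z 0.2227 F x -0.7 y -3.9 z -1.7 tq [-0.63 -0.16 -0.08] open 0.0201
```

View pics/z_s11.png

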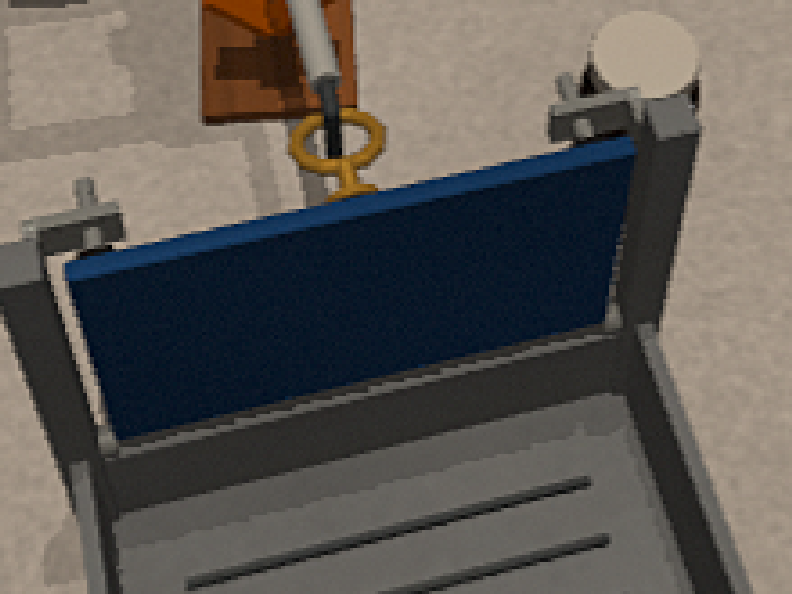

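```bash
python3 -m creep '[{"hand":0,"translation":[0.05,0,0.02],"delta_rot":[0,0,0]},{"hand":0,"translation":[0.05,0,0.02],"delta_rot":[0,0,0]}]'
python3 -m creep '[{"hand":0,"translation":[0.05,0,0.02],"delta_rot":[0,0,0]},{"hand":0,"translation":[0.05,0,0.02],"delta_rot":[0,0,0]}]'
```

```text
t: 15.75
tool_pos: [0.4634, 0.142, 0.2362]
tool_rot: [1.966, 2.45, 0.0]
contact_force: [1.1, -5.4, -2.7]
opening: 0.0206
t: 16.0
tool_pos: [0.4633, 0.1426, 0.2358]
tool_rot: [1.966, 2.449, -0.001]
contact_force: [1.8, -6.3, -1.4]
opening: 0.0206
```

```bash
python3 -m creep '[{"hand":0,"translation":[0.04,0,0],"delta_rot":[0,0,0]}]'
python3 -m creep '[{"hand":0,"translation":[0.0,0,0],"delta_rot":[0,0,0]}]'
```

```text
t: 16.12
tool_pos: [0.4632, 0.1427, 0.2358]
tool_rot: [1.966, 2.449, -0.002]
contact_force: [2.4, -7.0, -2.0]
opening: 0.0205
t: 16.25
tool_pos: [0.4632, 0.1427, 0.2357]
tool_rot: [1.966, 2.449, -0.002]
contact_force: [1.9, -8.0, -2.0]
opening: 0.0208
```

```bash
python3 -m creep '[{"hand":0,"translation":[0.04,0,0],"delta_rot":[0,0,0]}]'
python3 -c "
from h import *
rep()"
```

```text
t: 16.38
tool_pos: [0.4632, 0.1427, 0.2357]
tool_rot: [1.966, 2.448, -0.003]
contact_force: [1.5, -9.5, -2.7]
opening: 0.0202
t 16.375 hook inlet x -0.0004 y 0.0466 z 0.2224 F x -0.6 y -9.6 z -2.7 tq [-1.31 -0.27 -0.05] open 0.0202
```

```bash
python3 -m creep '[{"hand":0,"translation":[0.04,0,0],"delta_rot":[0,0,0]}]'
python3 -m creep '[{"hand":0,"translation":[0,0,0],"delta_rot":[0,0,0]}]'
python3 -c "
from h import *
rep()"
```

```text
t: 16.5
tool_pos: [0.4632, 0.1428, 0.2356]
tool_rot: [1.965, 2.447, -0.004]
contact_force: [1.9, -10.1, -2.7]
opening: 0.0202
t: 16.62
tool_pos: [0.4632, 0.1428, 0.2356]
tool_rot: [1.965, 2.448, -0.004]
contact_force: [2.2, -8.4, -2.9]
opening: 0.0201
t 16.625 hook inlet x -0.0005 y 0.0467 z 0.2225 F x 0.3 y -8.6 z -2.9 tq [-1.39 -0.34  0.05] open 0.0201
```

```bash
python3 -m creep '[{"hand":0,"translation":[0.05,0,0],"delta_rot":[0,0,0]}]'
python3 -m creep '[{"hand":0,"translation":[0,0,0],"delta_rot":[0,0,0]}]'
python3 -m creep '[{"hand":0,"translation":[0,0,0],"delta_rot":[0,0,0]}]'
```

```text
t: 16.75
tool_pos: [0.4632, 0.1428, 0.2356]
tool_rot: [1.965, 2.447, -0.005]
contact_force: [2.9, -11.7, -3.5]
opening: 0.021
t: 16.88
tool_pos: [0.4632, 0.1428, 0.2355]
tool_rot: [1.965, 2.447, -0.005]
contact_force: [2.9, -10.5, -2.4]
opening: 0.0203
t: 17.0
tool_pos: [0.4632, 0.1428, 0.2355]
tool_rot: [1.965, 2.447, -0.005]
contact_force: [2.7, -10.9, -3.4]
opening: 0.0205
```

```bash
python3 -m creep '[{"hand":0,"translation":[0.02,0,0],"delta_rot":[0,0,0]},{"hand":0,"translation":[0,0,0],"delta_rot":[0,0,0]},{"hand":0,"translation":[0,0,0],"delta_rot":[0,0,0]}]'
python3 -m creep '[{"hand":0,"translation":[0,0,0],"delta_rot":[0,0,0]},{"hand":0,"translation":[0,0,0],"delta_rot":[0,0,0]},{"hand":0,"translation":[0,0,0],"delta_rot":[0,0,0]}]'
python3 -m creep '[{"hand":0,"translation":[0,0,0],"delta_rot":[0,0,0]},{"hand":0,"translation":[0,0,0],"delta_rot":[0,0,0]},{"hand":0,"translation":[0,0,0],"delta_rot":[0,0,0]}]'
python3 - <<'E'
from h import *
rep();snap('side','s12');crop('s12',(200,260,420,425),3.6);snap('scene','c12');rep()
E
```

```text
t: 17.38
tool_pos: [0.4632, 0.1429, 0.2355]
tool_rot: [1.965, 2.446, -0.005]
contact_force: [2.6, -11.6, -3.4]
opening: 0.0205
t: 17.75
tool_pos: [0.4632, 0.1429, 0.2355]
tool_rot: [1.965, 2.446, -0.005]
contact_force: [3.3, -11.3, -2.9]
opening: 0.0203
t: 18.12
tool_pos: [0.4632, 0.1428, 0.2355]
tool_rot: [1.965, 2.446, -0.005]
contact_force: [2.8, -11.6, -3.2]
opening: 0.0202
t 18.125 hook inlet x -0.0006 y 0.0467 z 0.2228 F x 0.2 y -11.9 z -3.2 tq [-1.66 -0.39  0.02] open 0.0202
t 18.225 hook inlet x -0.0005 y 0.0467 z 0.2228 F x 0.0 y -11.7 z -3.7 tq [-1.71 -0.39  0.05] open 0.0205
```

View pics/z_s12.png

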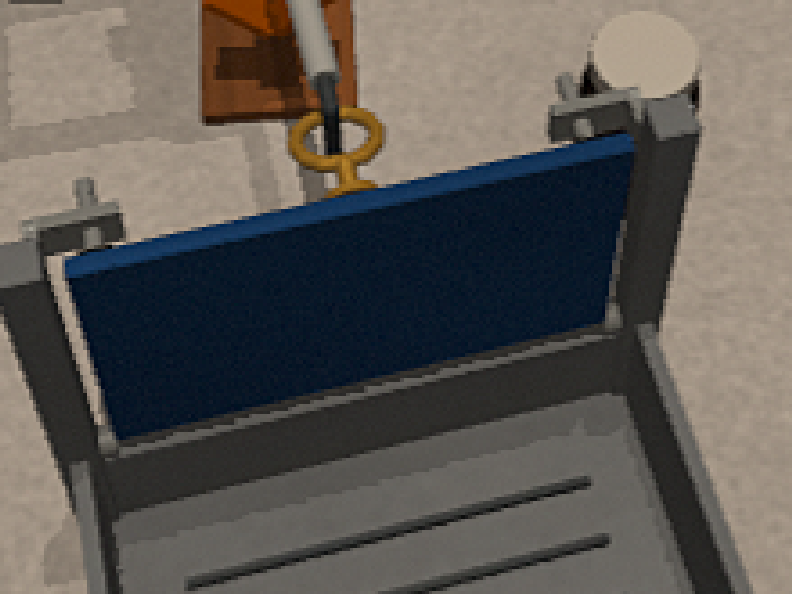

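View pics/c12.png

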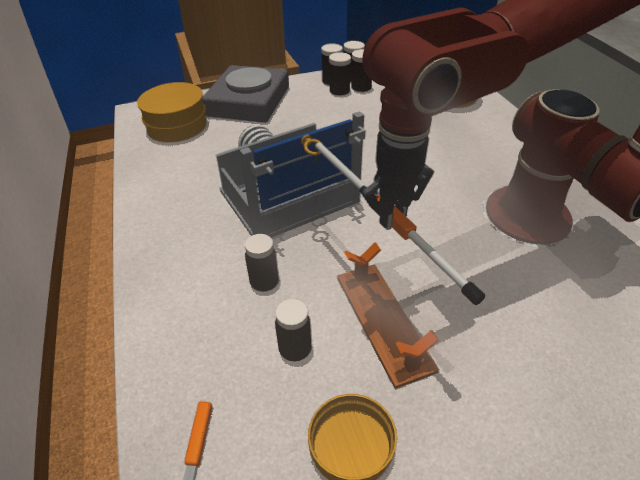

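Both buffers are now hidden behind the flap's edge and the pull reads a steady 11.3–12 N. I hold it a little longer, then ease off.

```bash
python3 -m creep '[{"hand":0,"translation":[0,0,0],"delta_rot":[0,0,0]},{"hand":0,"translation":[0,0,0],"delta_rot":[0,0,0]},{"hand":0,"translation":[0,0,0],"delta_rot":[0,0,0]},{"hand":0,"translation":[0,0,0],"delta_rot":[0,0,0]}]'
python3 -m creep '[{"hand":0,"translation":[-0.1,0,0],"delta_rot":[0,0,0]},{"hand":0,"translation":[-0.1,0,0],"delta_rot":[0,0,0]},{"hand":0,"translation":[-0.1,0,0],"delta_rot":[0,0,0]},{"hand":0,"translation":[0,0,0],"delta_rot":[0,0,0]}]'
python3 -c "
from h import *
rep()"
```

```text
t: 18.73
tool_pos: [0.4632, 0.1429, 0.2355]
tool_rot: [1.965, 2.446, -0.005]
contact_force: [2.7, -11.6, -3.6]
opening: 0.0206
t: 19.23
tool_pos: [0.4633, 0.1424, 0.2359]
tool_rot: [-1.966, -2.45, -0.001]
contact_force: [0.4, -1.5, -2.5]
opening: 0.0202
t 19.225 hook inlet x -0.0002 y 0.0463 z 0.2216 F x 0.1 y -1.5 z -2.5 tq [-0.27 -0.03 -0.06] open 0.0202
```

```bash
python3 -m creep '[{"hand":0,"translation":[-0.2,0,0],"delta_rot":[0,0,0]},{"hand":0,"translation":[-0.2,0,0],"delta_rot":[0,0,0]},{"hand":0,"translation":[-0.2,0,0],"delta_rot":[0,0,0]},{"hand":0,"translation":[0,0,0],"delta_rot":[0,0,0]}]'
python3 - <<'E'
from h import *
rep();snap('side','s13');crop('s13',(250,270,350,345),7.2);snap('scene','c13');crop('c13',(270,100,370,175),7.2)
E
```

```text
t: 19.73
tool_pos: [0.4647, 0.136, 0.2358]
tool_rot: [-1.966, -2.45, -0.0]
contact_force: [-0.0, 0.3, -2.4]
opening: 0.0209
t 19.725 hook inlet x -0.0004 y 0.0398 z 0.2217 F x 0.1 y 0.3 z -2.4 tq [ 0.07 -0.01 -0.02] open 0.0209
```

View pics/z_s13.png

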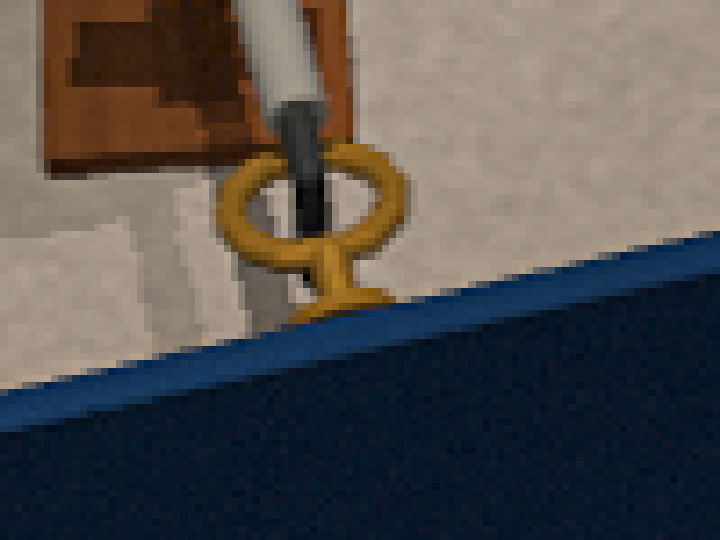

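View pics/z_c13.png

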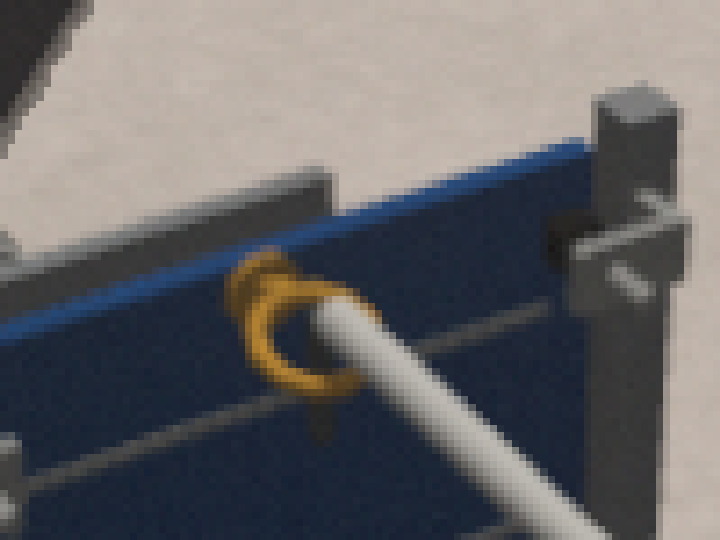

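The finger is free in the middle of the hole at side crop (312,210), and the flap is still on its buffers. I lift straight out.

```bash
python3 -m creep '[{"hand":0,"translation":[0,0,-0.6],"delta_rot":[0,0,0]},{"hand":0,"translation":[0,0,-0.8],"delta_rot":[0,0,0]},{"hand":0,"translation":[0,0,-0.8],"delta_rot":[0,0,0]},{"hand":0,"translation":[0,0,-0.8],"delta_rot":[0,0,0]},{"hand":0,"translation":[0,0,-0.8],"delta_rot":[0,0,0]}]'
python3 -c "
from h import *
rep()"
python3 -m creep '[{"hand":0,"translation":[0,0,-0.8],"delta_rot":[0,0,0]},{"hand":0,"translation":[0,0,-0.8],"delta_rot":[0,0,0]},{"hand":0,"translation":[0,0,-0.8],"delta_rot":[0,0,0]},{"hand":0,"translation":[0,0,-0.4],"delta_rot":[0,0,0]},{"hand":0,"translation":[0,0,0],"delta_rot":[0,0,0]}]'
python3 - <<'E'
from h import *
rep();snap('side','s14');crop('s14',(200,200,440,380),3.3);snap('scene','c14');crop('c14',(210,50,410,200),4)
E
```

```text
t: 20.45
tool_pos: [0.4648, 0.1361, 0.2746]
tool_rot: [1.966, 2.45, 0.0]
contact_force: [-0.1, 0.4, -2.3]
opening: 0.0209
t 20.45 hook inlet x -0.0002 y 0.0398 z 0.2606 F x -0.0 y 0.4 z -2.3 tq [-0.   -0.02 -0.05] open 0.0209
t: 21.08
tool_pos: [0.4648, 0.136, 0.3022]
tool_rot: [1.966, 2.45, 0.001]
contact_force: [0.5, 0.1, -1.5]
opening: 0.0206
t 21.075 hook inlet x -0.0002 y 0.0398 z 0.2882 F x 0.5 y -0.0 z -1.5 tq [0.09 0.01 0.02] open 0.0206
```

View pics/z_s14.png

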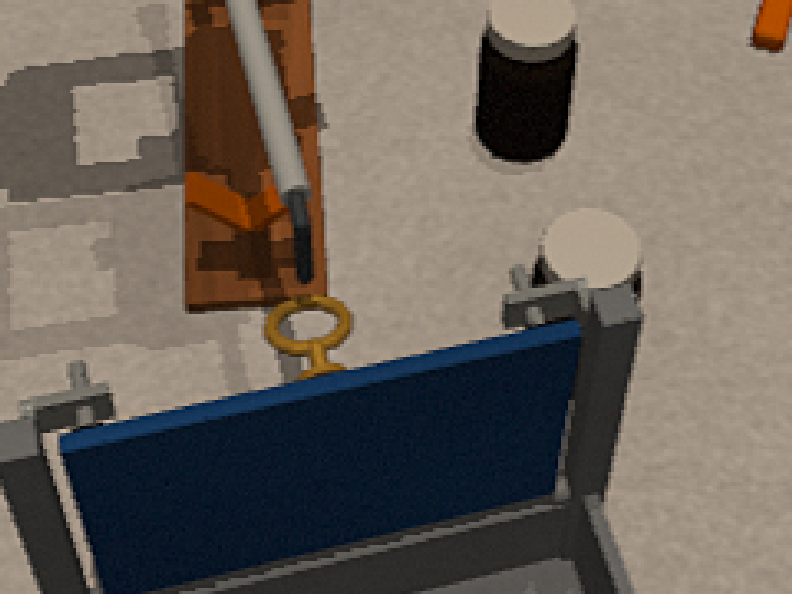

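View pics/z_c14.png

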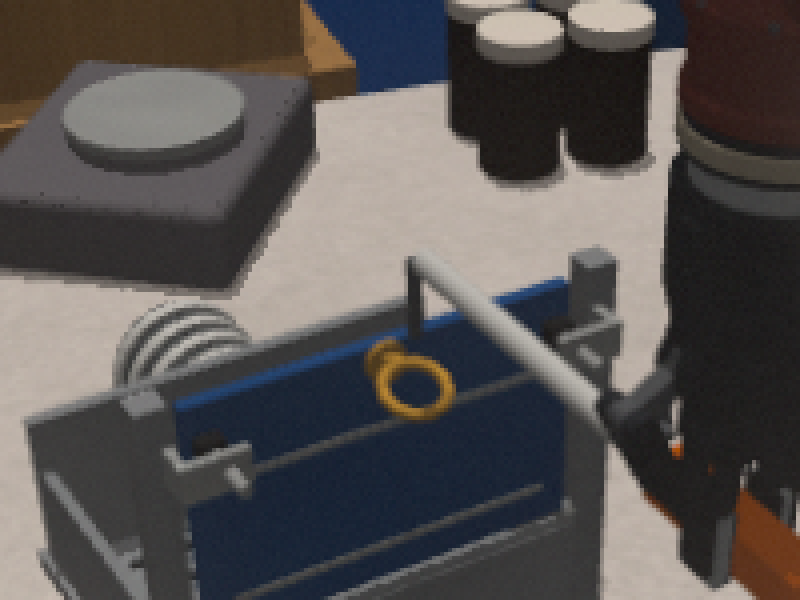

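The pole is unhooked: its tip at side crop (304,280) is clear above the ring at (308,325), and the flap stays shut. I carry it back over the rest.

```bash
python3 -m creep '[{"hand":0,"translation":[1.5,0,0],"delta_rot":[0,0,0]},{"hand":0,"translation":[2.5,0,0],"delta_rot":[0,0,0]},{"hand":0,"translation":[0,0,0],"delta_rot":[0,0,3.4]},{"hand":0,"translation":[0,0,0],"delta_rot":[0,0,3.4]},{"hand":0,"translation":[0,0,0],"delta_rot":[0,0,3.4]},{"hand":0,"translation":[0.4,2.0,0],"delta_rot":[0,0,0]},{"hand":0,"translation":[0,0,0],"delta_rot":[0,0,0]},{"hand":0,"translation":[0,0,0],"delta_rot":[0,0,0]}]'
python3 - <<'E'
from h import *
rep();g,M,h=hk();print(g,h,M.round(4))
snap('side','s15');snap('scene','c15');snap('wrist','w15');crop('s15',(200,50,440,290),2.5);crop('c15',(300,90,500,330),2.5)
yd=M[:2,0]/np.linalg.norm(M[:2,0])
for n in('s15','c15'): print(n,pole(load(n),g,yd)); print(proj(load(n),[g+M@np.array([-.26,0,.049]),g+M@np.array([.21,0,0])]).round(1).tolist())
E
```

```text
t: 22.18
tool_pos: [0.4753, 0.1803, 0.3015]
tool_rot: [-2.175, -2.266, 0.001]
contact_force: [0.9, -1.0, -2.0]
opening: 0.0205
t 22.175 hook inlet x -0.0263 y 0.0848 z 0.2875 F x 0.7 y -1.2 z -2.0 tq [ 0.07 -0.02  0.02] open 0.0205
[0.47528111 0.18027838 0.31247679] [ 0.48582557 -0.07950824  0.28748229] [[-4.070e-02  9.992e-01 -1.100e-03]
 [ 9.992e-01  4.070e-02 -1.000e-04]
 [-0.000e+00 -1.100e-03 -1.000e+00]]
s15 (np.int64(740), [array([-5.09444643e-04, -4.25580128e-06]), array([0.00220981, 0.00490075])], np.float64(-0.2665921859024591), np.float64(-0.10098105788139677))
[[268.1, 263.7], [263.2, 64.7]]
c15 (np.int64(1361), [array([-0.00164718,  0.00420317]), array([0.00335672, 0.00377169])], np.float64(-0.2614942467383746), np.float64(0.21073625070793736))
[[336.9, 140.2], [476.7, 301.3]]
```

View pics/z_s15.png

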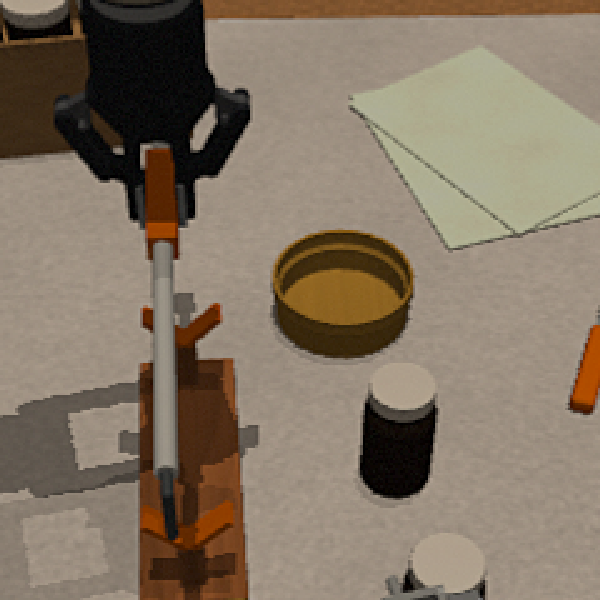

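View pics/z_c15.png

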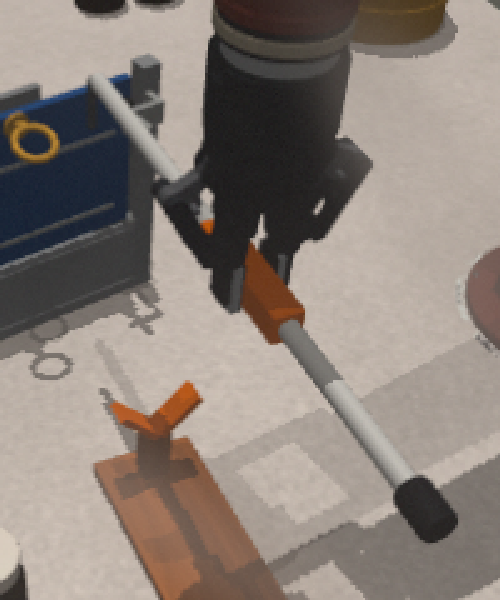

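View pics/w15.png

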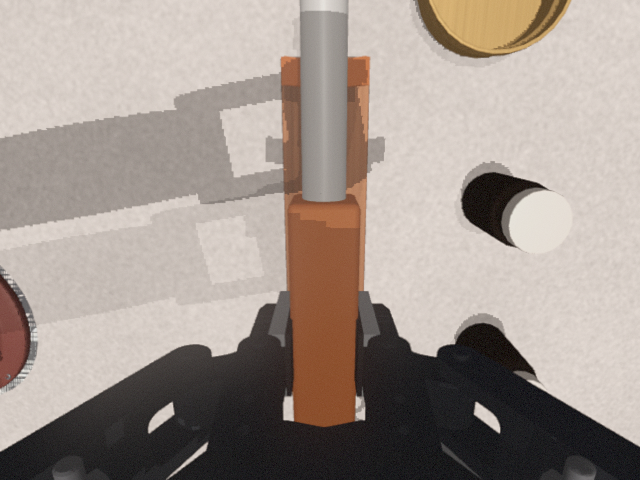

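The pole sits in the hand as before: cap end at +0.211 and pole level within 0.003. I lower it over the rest.

```bash
python3 -m creep '[{"hand":0,"translation":[0,0.1,2],"delta_rot":[0,0,0]},{"hand":0,"translation":[0,0,4],"delta_rot":[0,0,0]},{"hand":0,"translation":[0,0,4],"delta_rot":[0,0,0]},{"hand":0,"translation":[0,0,4],"delta_rot":[0,0,0]},{"hand":0,"translation":[0,0,4],"delta_rot":[0,0,0]},{"hand":0,"translation":[0,0,2],"delta_rot":[0,0,0]},{"hand":0,"translation":[0,0,0],"delta_rot":[0,0,0]},{"hand":0,"translation":[0,0,0],"delta_rot":[0,0,0]}]'
python3 - <<'E'
from h import *
rep();snap('side','s16');snap('scene','c16');snap('wrist','w16');crop('s16',(200,120,360,360),2.5);crop('c16',(300,190,480,430),2.5)
E
```

```text
t: 23.32
tool_pos: [0.4772, 0.18, 0.1023]
tool_rot: [2.176, 2.265, 0.001]
contact_force: [0.0, -0.5, -1.7]
opening: 0.0205
t 23.325 hook inlet x -0.0247 y 0.0841 z 0.0883 F x -0.1 y -0.5 z -1.7 tq [-0.01 -0.01  0.  ] open 0.0205
```

View pics/z_s16.png

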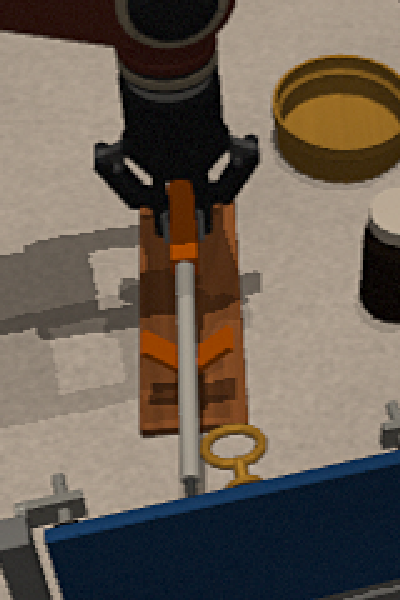

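View pics/z_c16.png

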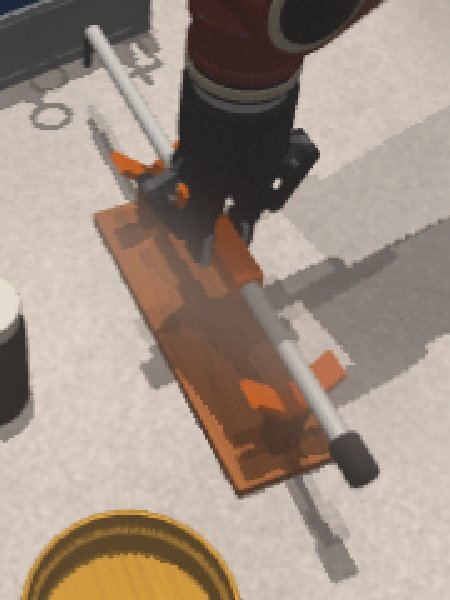

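View pics/w16.png

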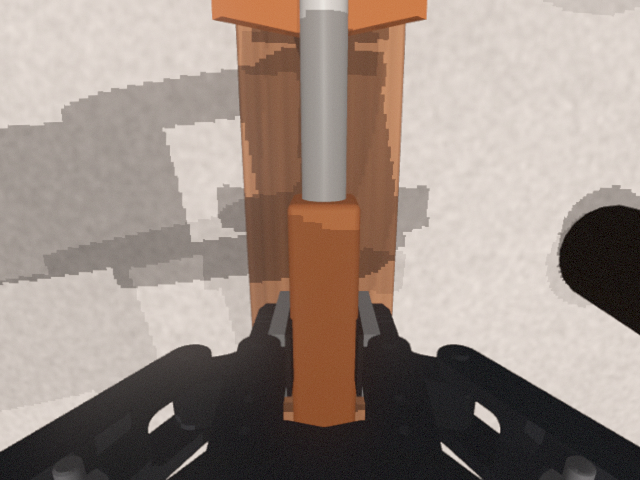

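The pole is over both V notches. In the wrist view it is centred at (323,20) between the cradle's edges at 213 and 427. I set it down slowly.

```bash
python3 -m creep '[{"hand":0,"translation":[0,0,1],"delta_rot":[0,0,0]},{"hand":0,"translation":[0,0,1],"delta_rot":[0,0,0]},{"hand":0,"translation":[0,0,0.6],"delta_rot":[0,0,0]},{"hand":0,"translation":[0,0,0.4],"delta_rot":[0,0,0]},{"hand":0,"translation":[0,0,0.2],"delta_rot":[0,0,0]},{"hand":0,"translation":[0,0,0.2],"delta_rot":[0,0,0]},{"hand":0,"translation":[0,0,0],"delta_rot":[0,0,0]}]'
python3 -c "
from h import *
rep()"
```

```text
t: 24.35
tool_pos: [0.4769, 0.1799, 0.0678]
tool_rot: [2.176, 2.266, 0.0]
contact_force: [0.1, -0.2, -0.9]
opening: 0.02
t 24.35 hook inlet x -0.0250 y 0.0841 z 0.0538 F x 0.1 y -0.2 z -0.9 tq [ 0.03  0.02 -0.03] open 0.02
```

```bash
python3 -m creep '[{"hand":0,"translation":[0,0,0.1],"delta_rot":[0,0,0]},{"hand":0,"translation":[0,0,0.1],"delta_rot":[0,0,0]},{"hand":0,"translation":[0,0,0],"delta_rot":[0,0,0]}]'
python3 -m creep '[{"hand":0,"translation":[0,0,0.05],"delta_rot":[0,0,0]},{"hand":0,"translation":[0,0,0],"delta_rot":[0,0,0]}]'
```

```text
t: 24.72
tool_pos: [0.477, 0.18, 0.0664]
tool_rot: [2.176, 2.266, 0.0]
contact_force: [-2.8, -1.1, 2.2]
opening: 0.0206
t: 24.98
tool_pos: [0.4771, 0.18, 0.0664]
tool_rot: [2.176, 2.266, -0.0]
contact_force: [-4.1, -1.7, 6.2]
opening: 0.0202
```

Contact in the cradles, +6 N upward. I release.

```bash
python3 -m creep '[{"hand":0.2,"translation":[0,0,0],"delta_rot":[0,0,0]},{"hand":0.35,"translation":[0,0,0],"delta_rot":[0,0,0]},{"hand":0.5,"translation":[0,0,0],"delta_rot":[0,0,0]},{"hand":0.75,"translation":[0,0,0],"delta_rot":[0,0,0]},{"hand":1,"translation":[0,0,0],"delta_rot":[0,0,0]},{"hand":1,"translation":[0,0,0],"delta_rot":[0,0,0]},{"hand":1,"translation":[0,0,0],"delta_rot":[0,0,0]}]'
python3 -m creep '[{"hand":1,"translation":[0,0,0],"delta_rot":[0,0,0]},{"hand":1,"translation":[0,0,-1],"delta_rot":[0,0,0]},{"hand":1,"translation":[0,0,-3],"delta_rot":[0,0,0]},{"hand":1,"translation":[0,0,-5],"delta_rot":[0,0,0]},{"hand":1,"translation":[0,0,-5],"delta_rot":[0,0,0]},{"hand":1,"translation":[0,0,-4],"delta_rot":[0,0,0]},{"hand":1,"translation":[0,0,0],"delta_rot":[0,0,0]},{"hand":1,"translation":[0,0,0],"delta_rot":[0,0,0]}]'
python3 - <<'E'
from h import *
rep();snap('side','s17');snap('scene','c17');snap('wrist','w17')
for n in('s17','c17'):
    s=load(n); v,u=np.nonzero(s['d']>0); P=pts(s,np.c_[u,v])
    k=(P[:,2]>.077)&(P[:,2]<.092)&(abs(P[:,0]-.4853+P[:,1]*.0406)<.012)&(P[:,1]>-.1)&(P[:,1]<.42)
    q=P[k];print(' pole',k.sum(),np.polyfit(q[:,1],q[:,0],1),np.polyfit(q[:,1],q[:,2],1),q[:,1].min(),q[:,1].max())
    hsv=cv2.cvtColor(s['im'],cv2.COLOR_RGB2HSV);m=((hsv[...,0]>100)&(hsv[...,0]<130)&(hsv[...,1]>120)).astype(np.uint8); m=cv2.erode(m,np.ones((5,5)))>0
    Q=P[m[v,u]];k=(Q[:,2]>.07)&(Q[:,2]<.26)&(Q[:,1]<-.1)&(Q[:,1]>-.25)&(Q[:,0]>.35)&(Q[:,0]<.7);Q=Q[k]
    if len(Q)>50:
        for it in range(4):
            c=Q.mean(0);nn=np.linalg.svd(Q-c,full_matrices=False)[2][2];r=(Q-c)@nn;Q=Q[abs(r)<.005]
        print(n,'flap',nn,'lean',np.arcsin(nn[2]*np.sign(nn[1])),len(Q))
E
```

```text
t: 25.85
tool_pos: [0.4769, 0.1799, 0.0653]
tool_rot: [2.176, 2.266, 0.0]
contact_force: [0.1, -0.4, 1.2]
opening: 0.0856
t: 26.85
tool_pos: [0.4765, 0.1798, 0.245]
tool_rot: [-2.176, -2.265, 0.001]
contact_force: [-0.0, -0.6, -0.7]
opening: 0.0855
t 26.85 hook inlet x -0.0253 y 0.0841 z 0.2310 F x -0.1 y -0.5 z -0.7 tq [-0.03 -0.02 -0.02] open 0.0855
 pole 1258 [-0.04137251  0.48375831] [0.00578027 0.08231067] -0.06684836950162937 0.3889386310541295
s17 flap [-0.21832753  0.97585521  0.00630014] lean 0.006300184750102031 6708
 pole 1769 [-0.04017205  0.48626187] [0.00173833 0.08247693] -0.0685921917238107 0.3901915226992863
c17 flap [-0.22201149  0.97499777  0.00950012] lean 0.009500262498898075 454
```

View pics/s17.png

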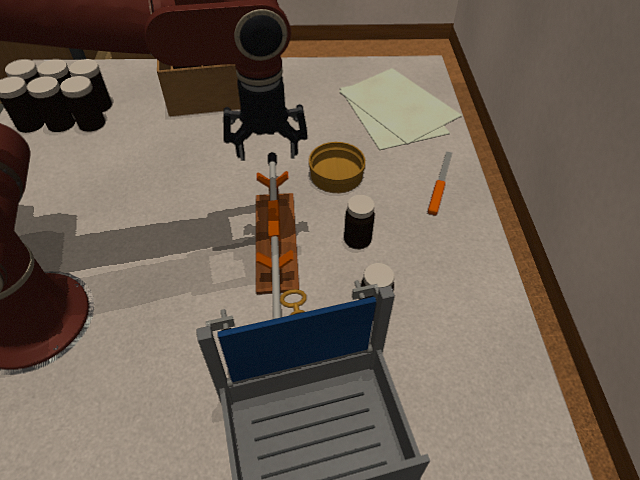

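View pics/c17.png

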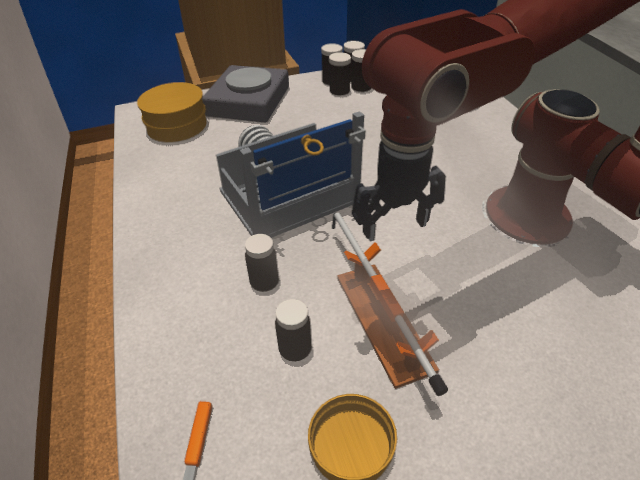

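View pics/w17.png

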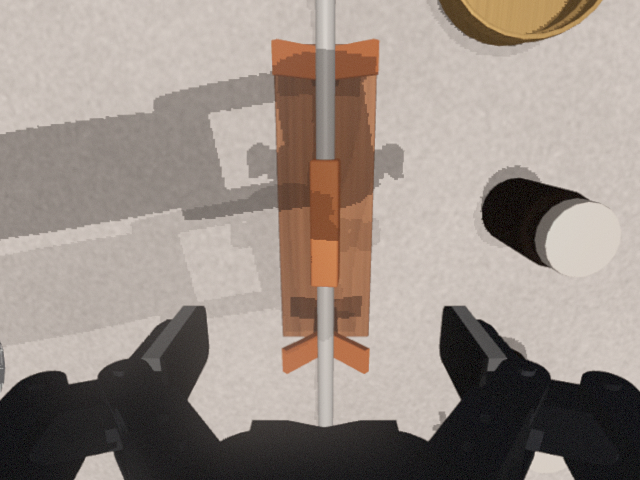

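Run:
```python
from h import *
for n in('s11','s12','s13','s14','s17'):
    s=load(n); v,u=np.nonzero(s['d']>0); P=pts(s,np.c_[u,v])
    hsv=cv2.cvtColor(s['im'],cv2.COLOR_RGB2HSV);m=((hsv[...,0]>100)&(hsv[...,0]<130)&(hsv[...,1]>120)).astype(np.uint8); m=cv2.erode(m,np.ones((7,7)))>0
    Q=P[m[v,u]];k=(Q[:,2]>.09)&(Q[:,2]<.23)&(Q[:,1]<-.1)&(Q[:,1]>-.25)&(Q[:,0]>.35)&(Q[:,0]<.7);Q=Q[k]
    for it in range(4):
        c=Q.mean(0);nn=np.linalg.svd(Q-c,full_matrices=False)[2][2];r=(Q-c)@nn;Q=Q[abs(r)<.005]
    print(n,'lean %.4f'%np.arcsin(nn[2]*np.sign(nn[1])),len(Q),'offset at z.22: %.4f'%((c-np.array([.5299,-.1566,.22]))@nn*np.sign(nn[1])))
```

```text
s11 lean 0.0213 5259 offset at z.22: -0.0080
s12 lean 0.0105 5319 offset at z.22: -0.0065
s13 lean 0.0103 5371 offset at z.22: -0.0065
s14 lean 0.0103 5427 offset at z.22: -0.0065
s17 lean 0.0114 5411 offset at z.22: -0.0065
```

The flap has not moved since seating, so I hand the job in.

```bash
python3 -c "
from h import *
print(ctrl.finish_job());st()"
```

```text
the job is handed in; nothing more can be done
None
the job is handed in; nothing more can be done
```

I handed the job in at about 27 s. `finish_job` gives no verdict, so the results below are my own last measurements.

- **Closing:** I hooked the ring eye with the pole and swung the flap shut. The pull read 4–6 N while the flap moved.
- **Seating:** I held a pull of about 11.3–12 N along the inlet's axis for about 1.7 s. The force was read only at the end of each short move. The highest single reading was about 12 N, so I saw nothing near the 20 N limit, but I have no continuous record.
- **Flap after release:** it measured about 0.010 rad under the pull and 0.011 rad after unhooking and at the end. That difference is within the noise, so it did not spring back. The scene camera gave 0.0095 rad. I judged contact with the buffers from the rise in force and from the pictures.
- **Pole:** it lies in both cradles again. Its axis and cap end (y about 0.39 m) are within about 1 mm of where they were measured at the start.
- **Bystanders:** the jars and sieve look unmoved in the last pictures; I did not measure their positions.

The two fixed cameras disagreed by 2–3 mm in places. I dealt with this by measuring the hook against the ring in the same view before lowering it.

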